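Load the free tray with bearing caps and wedge it up to its mark

TASK

One tray of the levelling stand is taken by a flywheel. First stand all the loose bearing caps upright on the other tray beside the one already there; then slide the orange wedge, thin end first, under the middle of that tray's front bar until its white pointer is level with its red mark, and leave the wedge holding it there. Last, stand the blue stop weight on the bench right behind the middle of the wedge's thick end, touching or nearly touching it, so it cannot creep back; leave the flywheel, its tray and everything else where they are.

Things in the scene. Friction and masses are not known exactly. Their poses are not given: they have to be found in the camera images.
- stand: Grey steel levelling stand, 372 mm wide, fixed to the bench; origin on the bench at its middle; x points away from the robot, y left. It carries two hinged trays, centre lines 90 mm left (+y) and 90 mm right (-y) of the origin. The wedge goes under a tray's front bar straight along the stand's +x. A cross beam 46 mm high stands behind the trays.
- tray_left: Left aluminium tray, 0.4 kg: 160 mm deep (x), 140 mm wide (y), rim 10 mm high (inside 154 x 134 mm). Hinged on its rear axle, 80 mm behind the stand's origin and 34 mm up; lies front-low at the start, sloping down 0.08 rad to the robot; its front lifts freely and falls back by weight. Origin on the axle, at floor level; x to the rear.
- tray_right: Right tray, the same as the left one.
- left_floor (a point): Centre of the left tray's floor, on its upper face; axes: x to the rear along the floor, y left, z out of the floor. The round 10 mm steel bar that the wedge lifts runs across under the front edge: the middle of its underside lies at x = -76 mm, z = -11 mm of this frame, 10.5 mm above the bench while the tray lies low.
- left_pointer (a point): Tip of the small white pointer tab (3 mm thick) at the left (+y) front corner of the left tray; it rises as the front is lifted, as much as the bar does. 26.5 mm above the bench while the tray lies low.
- left_mark (a point): Middle of the red height mark, a 6 mm high sleeve on the thin steel post beside the left pointer; its height differs from start to start, 7 to 12 mm above the pointer's low position. The posts stand 62 mm high at the stand's left (+y) front corner.
- right_floor (a point): Centre of the right tray's floor, on its upper face; axes: x to the rear along the floor, y left, z out of the floor. The round 10 mm steel bar that the wedge lifts runs across under the front edge: the middle of its underside lies at x = -76 mm, z = -11 mm of this frame, 10.5 mm above the bench while the tray lies low.
- right_pointer (a point): Tip of the small white pointer tab (3 mm thick) at the right (-y) front corner of the right tray; it rises as the front is lifted, as much as the bar does. 26.5 mm above the bench while the tray lies low.
- right_mark (a point): Middle of the red height mark, a 6 mm high sleeve on the thin steel post beside the right pointer; its height differs from start to start, 7 to 12 mm above the pointer's low position. The posts stand 62 mm high at the stand's right (-y) front corner.
- wedge_c (a point): Orange plastic levelling wedge, 0.1 kg: 120 mm long, 36 mm wide, flat underside, 4 mm thick at the thin end and 32 mm at the thick end, an even slope between (0.233 mm per mm). It stays where it is left under a tray by friction. This point is its centre, 16 mm above its underside; x points to the thin end.
- slug_c (a point): Stop weight: upright blue steel cylinder, 44 mm diameter, 40 mm tall, 0.35 kg. This point is its centre, 20 mm above its underside.
- cap0_c (a point): The bearing cap that already stands on the free tray at the start: aluminium flange 44 mm diameter and 8 mm thick, on it a brass hub 26 mm diameter, 38 mm tall in all, 0.10 kg. This point is on its centre line, 19 mm above its underside. Grip it by the hub, which stands 8 to 38 mm above the underside.
- cap1_c (a point): Bearing cap, one of those to be levelled: aluminium flange 44 mm diameter and 8 mm thick, on it a brass hub 26 mm diameter, 38 mm tall in all, 0.10 kg. This point is on its centre line, 19 mm above its underside. Grip it by the hub, which stands 8 to 38 mm above the underside. May be absent.
- cap2_c (a point): Bearing cap, one of those to be levelled: aluminium flange 44 mm diameter and 8 mm thick, on it a brass hub 26 mm diameter, 38 mm tall in all, 0.10 kg. This point is on its centre line, 19 mm above its underside. Grip it by the hub, which stands 8 to 38 mm above the underside. May be absent.
- cap3_c (a point): Bearing cap, one of those to be levelled: aluminium flange 44 mm diameter and 8 mm thick, on it a brass hub 26 mm diameter, 38 mm tall in all, 0.10 kg. This point is on its centre line, 19 mm above its underside. Grip it by the hub, which stands 8 to 38 mm above the underside. May be absent.
- cap4_c (a point): Bearing cap, one of those to be levelled: aluminium flange 44 mm diameter and 8 mm thick, on it a brass hub 26 mm diameter, 38 mm tall in all, 0.10 kg. This point is on its centre line, 19 mm above its underside. Grip it by the hub, which stands 8 to 38 mm above the underside. May be absent.
- flywheel_c (a point): Dark steel flywheel, 92 mm diameter, 20 mm thick with a 32 mm hub to 32 mm height, 0.9 kg, lying on the tray that is taken. This point is its centre, 16 mm above its underside.
- jar: Bystander: amber jar, 60 mm diameter, 70 mm tall. Origin at its underside.
- can: Bystander: small tin, 66 mm diameter, 70 mm tall. Origin at its underside.
- screwdriver: Bystander: red screwdriver lying on the bench. Origin at its underside.
- tape: Bystander: black tape roll, 90 mm diameter, 24 mm high. Origin at its underside.
- case: Bystander: small green parts case, 45 x 32 x 22 mm. Origin at its underside.

How it is judged:
On the way, in this order (a step that is already met when the one before it is completed fails the run):
1. every bearing cap that is present stands upright on the tray without the flywheel (((y of flywheel_c in the frame of stand below 0 m and (x of cap0_c in the frame of left_floor between -0.075 and 0.075 m and y of cap0_c in the frame of left_floor between -0.067 and 0.067 m and z of cap0_c in the frame of left_floor between 0.013 and 0.025 m and angle between cap0_c's own z axis and vertical below 0.25 rad) and (x of cap1_c in the frame of left_floor between -0.075 and 0.075 m and y of cap1_c in the frame of left_floor between -0.067 and 0.067 m and z of cap1_c in the frame of left_floor between 0.013 and 0.025 m and angle between cap1_c's own z axis and vertical below 0.25 rad) and (x of cap2_c in the frame of left_floor between -0.075 and 0.075 m and y of cap2_c in the frame of left_floor between -0.067 and 0.067 m and z of cap2_c in the frame of left_floor between 0.013 and 0.025 m and angle between cap2_c's own z axis and vertical below 0.25 rad) and (x of cap3_c in the frame of left_floor between -0.075 and 0.075 m and y of cap3_c in the frame of left_floor between -0.067 and 0.067 m and z of cap3_c in the frame of left_floor between 0.013 and 0.025 m and angle between cap3_c's own z axis and vertical below 0.25 rad) and (x of cap4_c in the frame of left_floor between -0.075 and 0.075 m and y of cap4_c in the frame of left_floor between -0.067 and 0.067 m and z of cap4_c in the frame of left_floor between 0.013 and 0.025 m and angle between cap4_c's own z axis and vertical below 0.25 rad)) or (y of flywheel_c in the frame of stand above 0 m and (x of cap0_c in the frame of right_floor between -0.075 and 0.075 m and y of cap0_c in the frame of right_floor between -0.067 and 0.067 m and z of cap0_c in the frame of right_floor between 0.013 and 0.025 m and angle between cap0_c's own z axis and vertical below 0.25 rad) and (x of cap1_c in the frame of right_floor between -0.075 and 0.075 m and y of cap1_c in the frame of right_floor between -0.067 and 0.067 m and z of cap1_c in the frame of right_floor between 0.013 and 0.025 m and angle between cap1_c's own z axis and vertical below 0.25 rad) and (x of cap2_c in the frame of right_floor between -0.075 and 0.075 m and y of cap2_c in the frame of right_floor between -0.067 and 0.067 m and z of cap2_c in the frame of right_floor between 0.013 and 0.025 m and angle between cap2_c's own z axis and vertical below 0.25 rad) and (x of cap3_c in the frame of right_floor between -0.075 and 0.075 m and y of cap3_c in the frame of right_floor between -0.067 and 0.067 m and z of cap3_c in the frame of right_floor between 0.013 and 0.025 m and angle between cap3_c's own z axis and vertical below 0.25 rad) and (x of cap4_c in the frame of right_floor between -0.075 and 0.075 m and y of cap4_c in the frame of right_floor between -0.067 and 0.067 m and z of cap4_c in the frame of right_floor between 0.013 and 0.025 m and angle between cap4_c's own z axis and vertical below 0.25 rad)))), for 0.2 s.
2. the wedge holds that tray with its pointer at the height of its red mark (within 3 mm) (((y of flywheel_c in the frame of stand below 0 m and z of left_pointer in the frame of left_mark between -0.003 and 0.003 m and contact force between wedge and tray_left above 0.3 N) or (y of flywheel_c in the frame of stand above 0 m and z of right_pointer in the frame of right_mark between -0.003 and 0.003 m and contact force between wedge and tray_right above 0.3 N))), for 0.3 s.
At the end, for the whole second after the job is handed in: All caps present stand upright in the tray without the flywheel; the wedge, within 0.3 rad of straight, bears under it; pointer within 3 mm of the mark's middle; the stop weight stands upright at most 12 mm behind the wedge's thick end, within 18 mm of its centre line; all at rest (((y of flywheel_c in the frame of stand below 0 m and (x of cap0_c in the frame of left_floor between -0.075 and 0.075 m and y of cap0_c in the frame of left_floor between -0.067 and 0.067 m and z of cap0_c in the frame of left_floor between 0.013 and 0.025 m and angle between cap0_c's own z axis and vertical below 0.25 rad) and (x of cap1_c in the frame of left_floor between -0.075 and 0.075 m and y of cap1_c in the frame of left_floor between -0.067 and 0.067 m and z of cap1_c in the frame of left_floor between 0.013 and 0.025 m and angle between cap1_c's own z axis and vertical below 0.25 rad) and (x of cap2_c in the frame of left_floor between -0.075 and 0.075 m and y of cap2_c in the frame of left_floor between -0.067 and 0.067 m and z of cap2_c in the frame of left_floor between 0.013 and 0.025 m and angle between cap2_c's own z axis and vertical below 0.25 rad) and (x of cap3_c in the frame of left_floor between -0.075 and 0.075 m and y of cap3_c in the frame of left_floor between -0.067 and 0.067 m and z of cap3_c in the frame of left_floor between 0.013 and 0.025 m and angle between cap3_c's own z axis and vertical below 0.25 rad) and (x of cap4_c in the frame of left_floor between -0.075 and 0.075 m and y of cap4_c in the frame of left_floor between -0.067 and 0.067 m and z of cap4_c in the frame of left_floor between 0.013 and 0.025 m and angle between cap4_c's own z axis and vertical below 0.25 rad) and z of left_pointer in the frame of left_mark between -0.003 and 0.003 m and contact force between wedge and tray_left above 0.3 N) or (y of flywheel_c in the frame of stand above 0 m and (x of cap0_c in the frame of right_floor between -0.075 and 0.075 m and y of cap0_c in the frame of right_floor between -0.067 and 0.067 m and z of cap0_c in the frame of right_floor between 0.013 and 0.025 m and angle between cap0_c's own z axis and vertical below 0.25 rad) and (x of cap1_c in the frame of right_floor between -0.075 and 0.075 m and y of cap1_c in the frame of right_floor between -0.067 and 0.067 m and z of cap1_c in the frame of right_floor between 0.013 and 0.025 m and angle between cap1_c's own z axis and vertical below 0.25 rad) and (x of cap2_c in the frame of right_floor between -0.075 and 0.075 m and y of cap2_c in the frame of right_floor between -0.067 and 0.067 m and z of cap2_c in the frame of right_floor between 0.013 and 0.025 m and angle between cap2_c's own z axis and vertical below 0.25 rad) and (x of cap3_c in the frame of right_floor between -0.075 and 0.075 m and y of cap3_c in the frame of right_floor between -0.067 and 0.067 m and z of cap3_c in the frame of right_floor between 0.013 and 0.025 m and angle between cap3_c's own z axis and vertical below 0.25 rad) and (x of cap4_c in the frame of right_floor between -0.075 and 0.075 m and y of cap4_c in the frame of right_floor between -0.067 and 0.067 m and z of cap4_c in the frame of right_floor between 0.013 and 0.025 m and angle between cap4_c's own z axis and vertical below 0.25 rad) and z of right_pointer in the frame of right_mark between -0.003 and 0.003 m and contact force between wedge and tray_right above 0.3 N)) and angle between the x axis of wedge and the x axis of stand, either way round below 0.3 rad and x of slug_c in the frame of wedge_c between -0.094 and -0.079 m and y of slug_c in the frame of wedge_c between -0.018 and 0.018 m and height (world z) of slug_c below 0.025 m and angle between slug_c's own z axis and vertical below 0.1 rad and linear speed of each of wedge, slug, cap0, cap1, cap2, cap3, cap4 below 0.02 m/s); the robot touches nothing.
It fails at once if the flywheel is moved more than 20 mm (distance of flywheel_c from where it was at the start of the episode above 0.02 m).
It fails at once if a bystander (jar, can, screwdriver, tape, case) is moved more than 30 mm (distance of any of jar, can, screwdriver, tape, case from where it was at the start of the episode above 0.03 m).
Of cap1, cap2, cap3, cap4 only 3 to 4 are there at a start; the rules pass over those that are not, and their reading is None.
At some moment in a run one of cap1, cap2, cap3, cap4 may be knocked a few centimetres aside while the robot is not near it.
It also fails if it takes over 200 s, if anything falls off the work surface, if the arm or the gripper's body presses on something with over 40 N, if the wrist force passes 120 N, or if a joint passes its speed limit or range.

ROBOT

A 7-joint arm with a two-finger parallel gripper is mounted at the origin on the work surface. World frame = base frame: x ahead of the robot, y to its left, z up, the work surface at z = 0. Lengths are in m, angles in rad, forces in N, time in s.
With the tool pointing down it reaches from about 0.4 to 0.85 m from the base axis. Payload 10.4 kg.
Tool frame: the origin (TCP) lies midway between the tips of the shut fingers; the grasp point (between the pads) lies 19 mm behind it; y points along the fingers, z is the direction in which the jaws open and shut, and the axes are right-handed (so a half turn about y gives the same grasp; the last joint's range is limited). The gripper opens to 85 mm and grips with 20 to 120 N. Pads are 22 mm wide; open, the fingers measure 114 mm over their backs; the gripper's body (76 mm by 85 mm) begins 54 mm behind the grasp point. The pads swing forward as they close: fully open they stand 13 mm farther back than shut.
Start: joints at [1.252, 0.332, -0.065, 1.46, 0.022, 1.35, -0.088], TCP at [0.182, -0.598, 0.193] pointing down, gripper open.
Joint ranges: [-2.6, 2.6], [-0.5, 2.12], [-1.47, 1.34], [0.16, 2.42], [-1.27, 4.41], [0.06, 2.06], [-2.6, 2.6]. Speed limits (rad/s): [2.22, 2.22, 2.79, 2.79, 3.14, 3.14, 3.14].

INTERFACE

Orientations are given as a unit quaternion [x, y, z, w].
In Python, from workcell import get_state, viewer, ctrl gives the robot as it stands.
- The arm moves only by the tool send_rows, never from a script. Its argument "targets" is text: rows parted by semicolons, each of 5 numbers parted by spaces: the shift along the world's x, y, z each as a share of 200 mm, from -1 to 1, then the turn about the world's z as a share of 180 degrees, from -1 to 1, then the closure, from 0 (fully open) to 1 (shut). In form: tx ty tz turn grip; .... A call has 1 to 20 rows; each row is the pose to reach, as a shift and turn from the pose measured when the call began, turning the shorter way round; what a row does not reach only later rows make up. A row lasts 1/8 s, in which the tool goes at most 62.5 mm and 10.7 degrees, less where a joint would pass 70% of its speed; a pose out of reach is approached as far as the arm can. A call with a number of a shift or a turn outside -1 to 1 is refused whole. A call with a gripper value outside its range is refused whole. The fingers move at their own pace and stop on an object; "newtons" is the grip in N (left out, the last holds). Time passes only in rows, so rows that repeat a pose let the fingers close. It gives the time, the measured TCP pose, the force and the opening at its end, in the units of the state.
- get_state(): the state, without advancing time (a new reading comes with each control period).
- viewer.read_camera(name): name is "side" or "top"; returns the picture (400x640x3 uint8, red, green, blue); there is no depth.
- viewer.camera_params(name): a dict with "fx", "fy", "cx", "cy" (pixels), "xyz" and "rotation" of the camera in the world. Camera axes: x right, y down, z forward; pixel columns grow to the right and rows downward; lengths in m; the calibration is good to about 2 mm. A picture is of the moment at which its call begins. camera_params takes no time and is no camera call.
- ctrl.sign_off(): hands the job in, once; it reports no verdict.
The state is a dict: "t": time; "qpos": joint angles; "dq": joint speeds; "joint_torque": joint torques, N m; "position": TCP position; "tcp_rot": TCP orientation; "ft_force": force on the tool from outside, world axes, zero at the start; "torque": the same for the moment, N m; "opening": opening from 0.0 (shut) to 1.0 (fully open).
Only numpy, scipy, OpenCV 4.12 (cv2) and the standard library are available. Lean on these libraries where they do the work, as an engineer would, in place of code of your own. Each camera call takes 0.05 s, during which the arm holds its last target.

## Working session

There is one attempt and no reset: what is moved stays moved. The work goes in short steps, Python scripts to look and compute and a tool call to move; the robot and the scene stay as the last step left them, time stands still between calls to the robot, and variables do not carry over. Pictures are saved under pics/ and viewed, and the job is handed in when it is done.

Besides the shell and the picture viewer there is one more tool, called after ">>>" as name(argument=value, ...) on one line, values as JSON. send_rows: Moves the arm, as the interface text tells. Shift numbers are shares of 200 mm and turn numbers shares of 180 degrees, none past 1 either way. Its arguments: {"type":"object","properties":{"targets":{"type":"string"},"newtons":{"type":"number"}},"required":["targets"]}

```bash
mkdir -p pics; ls
python3 - <<'E'
from workcell import get_state, viewer, ctrl
import cv2
s=get_state();print(s)
for n in("top","side"):
    im=viewer.read_camera(n);cv2.imwrite(f"pics/{n}0.png",im[:,:,::-1]);print(n,viewer.camera_params(n))
E
```

```text
pics
{'t': 0.0, 'qpos': array([ 1.25237229,  0.33287902, -0.0647144 ,  1.46093453,  0.02158012,
        1.34990415, -0.08847841]), 'dq': array([-1.95545694e-03,  1.14679649e-04,  1.01523350e-03, -7.70309688e-04,
       -9.72890844e-04, -1.07473009e-03,  5.46082123e-05]), 'joint_torque': array([-4.42311557e-04, -6.25447726e+01,  4.90495178e-02, -3.91601658e+01,
        1.62451708e-02,  9.97396186e-03,  1.67748959e-05]), 'position': array([ 0.18208732, -0.59743682,  0.19171478]), 'tcp_rot': array([-0.10431595,  0.69988077, -0.69888517,  0.10413742]), 'ft_force': array([ 0.79915192, -1.07427392, -0.24473061]), 'torque': array([ 0.06614035,  0.02229152, -0.02342123]), 'opening': 0.9947429472121311}
top {'fx': 443.0197401816902, 'fy': 443.0197401816902, 'cx': 320.1222155529706, 'cy': 196.9133481787442, 'xyz': array([ 0.38560265, -0.01009079,  1.35197976]), 'rotation': array([ 0.70636378, -0.70478481,  0.03852661, -0.05333178])}
side {'fx': 415.6752169395465, 'fy': 415.6752169395465, 'cx': 318.9187491195922, 'cy': 191.84179148329102, 'xyz': array([0.46539591, 0.91691972, 0.66066548]), 'rotation': array([-0.03173363,  0.88106514, -0.47104615,  0.02885711])}
```

View pics/top0.png

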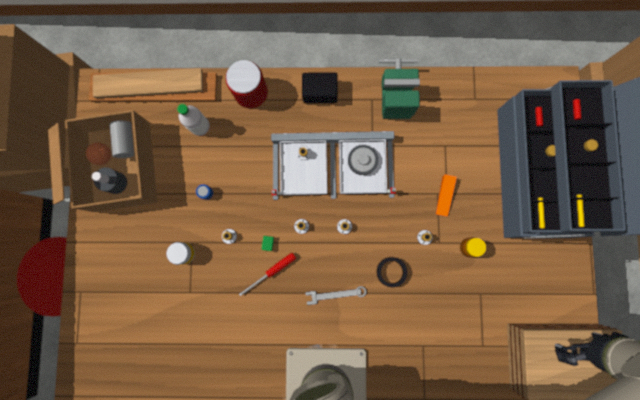

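View pics/side0.png

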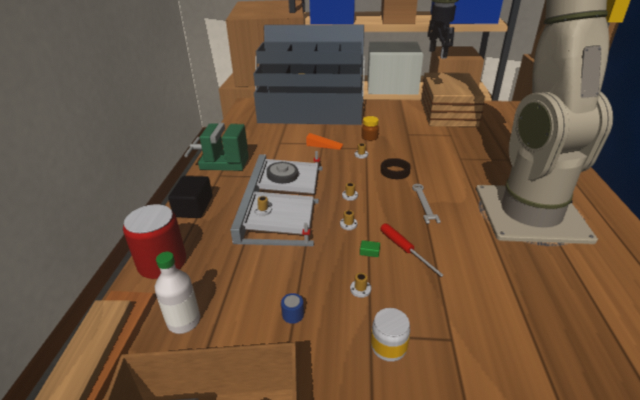

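The top view shows the free left tray (one cap at 303,152), the flywheel on the right tray (363,158), and loose caps at (229,236), (302,226), (345,226) and (425,237). The wedge is at (446,195) and the slug at (204,192). Next I'll zoom in and measure.

```bash
cat > h.py <<'E'
import numpy as np, cv2
from scipy.spatial.transform import Rotation as R
from workcell import get_state, viewer, ctrl
P={n:viewer.camera_params(n) for n in("top","side")}
def ray(n,u,v):
    p=P[n]; d=R.from_quat(p["rotation"]).apply([(u-p["cx"])/p["fx"],(v-p["cy"])/p["fy"],1]); return np.array(p["xyz"]),d
def plane(n,u,v,z):
    o,d=ray(n,u,v); return o+d*(z-o[2])/d[2]
def proj(n,X):
    p=P[n]; c=R.from_quat(p["rotation"]).inv().apply(np.array(X)-p["xyz"]); return np.array([c[0]/c[2]*p["fx"]+p["cx"],c[1]/c[2]*p["fy"]+p["cy"]])
def tri(uv1,uv2):
    o1,d1=ray("top",*uv1);o2,d2=ray("side",*uv2)
    A=np.stack([d1,-d2],1);s,*_=np.linalg.lstsq(A,o2-o1,rcond=None)
    a=o1+s[0]*d1;b=o2+s[1]*d2; return (a+b)/2,np.linalg.norm(a-b)
def crop(im,x0,y0,x1,y1,k,f):
    cv2.imwrite(f,cv2.resize(im[y0:y1,x0:x1,::-1],None,fx=k,fy=k,interpolation=cv2.INTER_CUBIC))
def blobs(im,lo,hi,amin=8):
    h=cv2.cvtColor(im,cv2.COLOR_RGB2HSV);m=cv2.inRange(h,np.array(lo),np.array(hi))
    n,l,st,c=cv2.connectedComponentsWithStats(m)
    return [(c[i].round(2),st[i]) for i in range(1,n) if st[i][4]>=amin],l
E
python3 - <<'E'
from h import *
t=viewer.read_camera("top");s=viewer.read_camera("side")
np.save("t.npy",t);np.save("s.npy",s)
crop(t,190,120,350,250,5,"pics/tc1.png");crop(t,330,120,490,250,5,"pics/tc2.png")
crop(s,220,130,380,250,5,"pics/sc1.png");crop(s,270,200,400,340,4,"pics/sc2.png")
E
```

```text
(no output)
```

View pics/tc1.png

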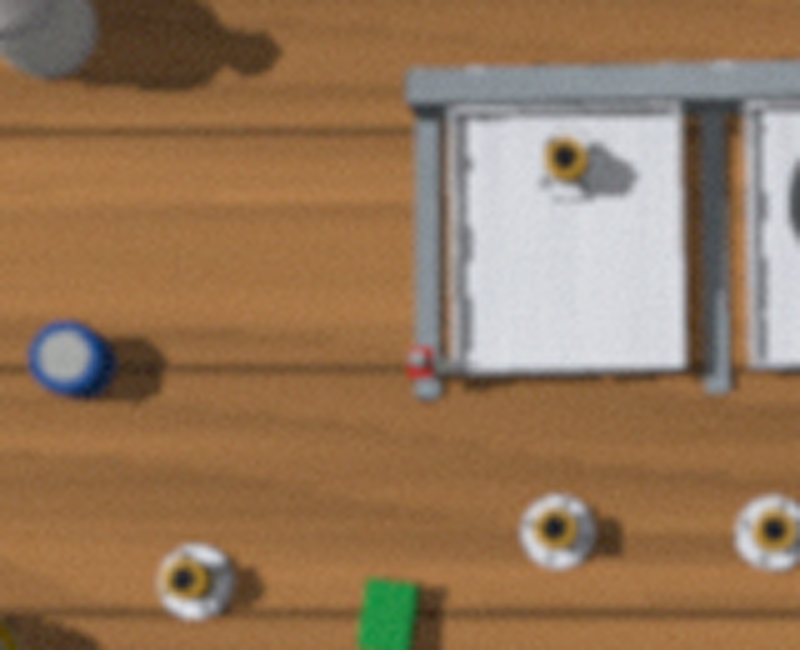

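View pics/tc2.png

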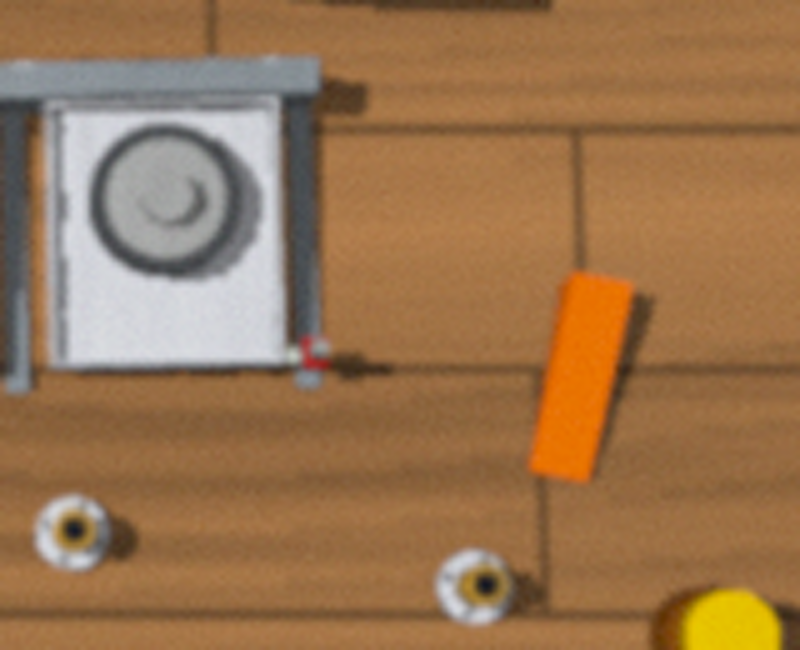

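View pics/sc1.png

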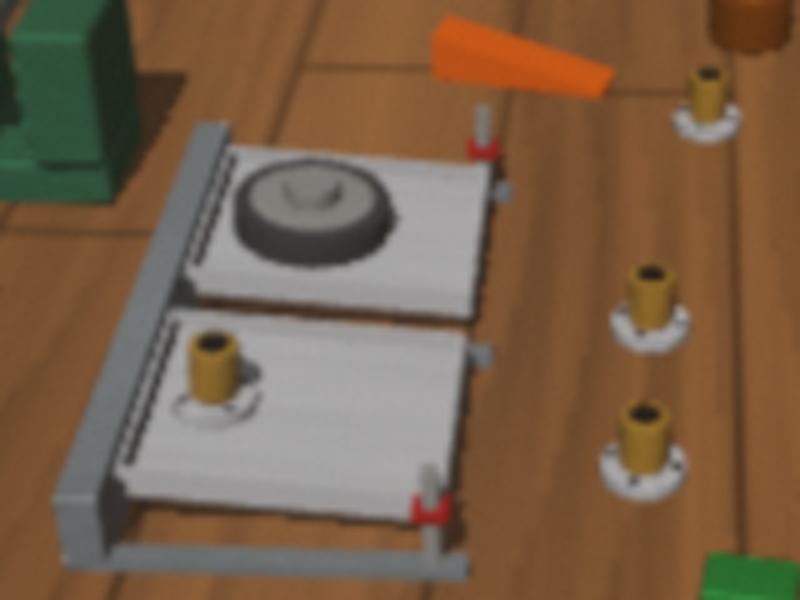

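View pics/sc2.png

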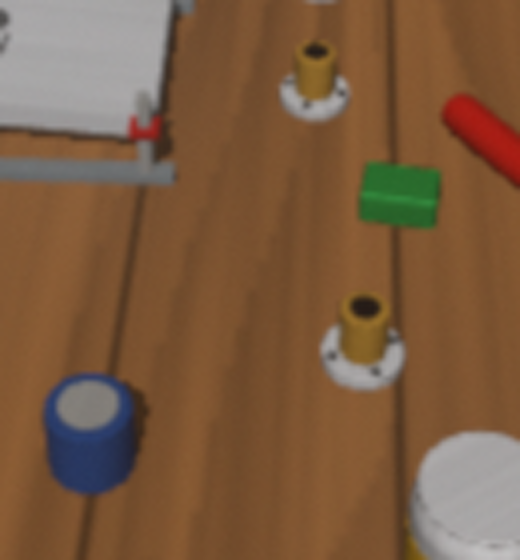

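```bash
cat > meas.py <<'E'
from h import *
def meas(t,s,pr=True):
    brT,_=blobs(t,(14,120,70),(28,255,255),6); 
    o={}
    caps=[]
    for c,st in brT:
        if 10<st[4]<45: caps.append((plane("top",*c,0.038),c,st[4]))
    o['caps']=caps
    if pr:
        for a in caps: print("cap",a[0].round(4),a[1],a[2])
    return o
E
python3 - <<'E'
from meas import *
t=np.load("t.npy");s=np.load("s.npy")
meas(t,s)
hs=cv2.cvtColor(t,cv2.COLOR_RGB2HSV)
print(hs[236,224:236]); 
for nm,lo,hi in(("orange",(5,200,150),(14,255,255)),("blue",(105,100,40),(125,255,255)),("red",(0,150,90),(5,255,255)),("red2",(170,120,90),(180,255,255)),("green",(45,100,60),(75,255,255))):
    for n,im in(("top",t),("side",s)):
        for c,st in blobs(im,lo,hi,4)[0]: print(nm,n,c,st)
E
```

```text
cap [0.927  0.4758 0.038 ] [173.85  79.38] 39
cap [0.9318 0.5277 0.038 ] [157.45  78.  ] 11
cap [0.9216 0.4386 0.038 ] [185.64  81.  ] 11
cap [0.9146 0.7134 0.038 ] [98.31 83.54] 13
cap [0.9138 0.5421 0.038 ] [152.58  83.52] 31
cap [0.9063 0.6596 0.038 ] [115.14  86.  ] 14
cap [0.9015 0.624  0.038 ] [126.33  87.44] 18
cap [0.9082 0.4634 0.038 ] [177.54  85.15] 13
cap [0.8953 0.3873 0.038 ] [201.67  89.  ] 15
cap [0.8826 0.5694 0.038 ] [143.35  93.19] 31
cap [0.8843 0.5344 0.038 ] [154.53  92.6 ] 15
cap [0.8825 0.5064 0.038 ] [163.43  93.14] 35
cap [0.8902 0.4048 0.038 ] [196.   90.6] 20
cap [0.753  0.8025 0.038 ] [ 66.15 133.85] 20
cap [0.6947 0.0702 0.038 ] [303.03 152.03] 34
cap [ 0.6737 -0.0069  0.038 ] [328.41 158.79] 34
cap [ 0.6024 -0.0073  0.038 ] [328.52 182.07] 29
cap [0.476  0.8682 0.038 ] [ 37.42 223.5 ] 12
cap [0.4716 0.8984 0.038 ] [ 27.39 224.94] 18
cap [0.4714 0.0743 0.038 ] [301.   225.61] 31
cap [ 0.4704 -0.0552  0.038 ] [344.64 226.06] 33
cap [0.4418 0.2927 0.038 ] [227.47 235.42] 38
cap [ 0.1782 -0.5955  0.038 ] [534.64 328.93] 14
cap [ 0.1738 -0.6171  0.038 ] [542
[... 2446 characters left out ...]
264.47] [266 253  30  24 251]
red top [ 47.4 280. ] [ 46 279   4   3   5]
red side [316.72 159.72] [314 158   6   4  18]
red side [146.97 249.59] [ 123  221   50   58 1394]
red side [396.44 237.53] [381 224  33  29 359]
red side [306.1  232.38] [302 229   8   6  29]
red2 top [535.  109.5] [535 108   1   4   4]
red2 top [573.6 112.2] [573 111   2   4   5]
green top [400.14  73.66] [383  69  35  10 196]
green top [399.41  98.62] [383  89  36  25 431]
green top [182.22 108.59] [177 104  11  10  85]
green top [267.31 243.05] [262 236  12  15 153]
green side [221.06 149.65] [ 199  125   44   45 1169]
green side [369.57 248.34] [360 241  20  16 271]
green side [164.45 259.6 ] [156 252  17  16 221]
```

```bash
cat >> h.py <<'E'
def dark(im,u,v,r=4,k=8):
    g=cv2.cvtColor(im,cv2.COLOR_RGB2HSV)[:,:,2].astype(np.float32)
    c=cv2.getRectSubPix(g,(2*r+1,2*r+1),(float(u),float(v)))
    w=np.clip(75-c,0,None); yy,xx=np.mgrid[-r:r+1,-r:r+1]; rr=(xx**2+yy**2<=r*r+1); w=w*rr
    return np.array([u+(w*xx).sum()/w.sum(), v+(w*yy).sum()/w.sum()])
def redc(im,u,v,r=5):
    c=im[v-r:v+r+1,u-r:u+r+1].astype(float); w=np.clip(c[:,:,0]-np.maximum(c[:,:,1],c[:,:,2])-40,0,None)
    yy,xx=np.mgrid[-r:r+1,-r:r+1]; return np.array([u+(w*xx).sum()/w.sum(), v+(w*yy).sum()/w.sum()])
E
python3 - <<'E'
from h import *
t=np.load("t.npy");s=np.load("s.npy")
tp=[(303,151.2),(226.6,235.2),(300.8,225.2),(344.7,225.6),(427,236.6)]
sp=[(262.4,198.4),(361,276.5),(349,212.6),(350,184.5),(361.6,144.5)]
for a,b in zip(tp,sp):
    A=dark(t,*a,3);B=dark(s,*b,3); X,e=tri(A,B); print(A.round(1),B.round(1),"tri",X.round(4),round(e,4),"pl.037",plane("top",*A,.037 if a[0]!=303 else .071).round(4))
for (a,b) in(((274,193),(306,232)),((393,191),(316,160))):
    A=redc(t,*a);B=redc(s,*b);print(A,B,tri(A,B), plane("top",*A,.036))
# orange
for n,im in(("top",t),("side",s)):
    h=cv2.cvtColor(im,cv2.COLOR_RGB2HSV);m=cv2.inRange(h,(5,180,90),(16,255,255))
    m[:, :300]=0; m[:,470:]=0; m[:130]=0;m[215:]=0
    n_,l,st,c=cv2.connectedComponentsWithStats(m); i=1+np.argmax(st[1:,4]); print(st[i],c[i])
    ct,_=cv2.findContours((l==i).astype(np.uint8),0,1); print(cv2.boxPoints(cv2.minAreaRect(ct[0])))
    crop(im,*( (425,165,465,225) if n=="top" else (300,125,350,155)),12,f"pics/w_{n}.png")
E
```

```text
[302.5 151. ] [262.1 198.1] tri [0.6913 0.0699 0.0695] 0.0019 pl.037 [0.69   0.0697 0.071 ]
[226.2 235.5] [360.8 276.3] tri [0.4425 0.2964 0.0385] 0.0022 pl.037 [0.4414 0.2969 0.037 ]
[300.4 225.1] [348.5 212.3] tri [0.4735 0.0759 0.0384] 0.0014 pl.037 [0.4729 0.076  0.037 ]
[344.4 225.5] [349.8 184.2] tri [ 0.4728 -0.0545  0.0386] 0.0017 pl.037 [ 0.4721 -0.0545  0.037 ]
[426.8 236.5] [361.3 144.5] tri [ 0.4409 -0.2966  0.0376] 0.0015 pl.037 [ 0.4402 -0.2967  0.037 ]
[272.76968974 192.97613365] [305.77356181 232.10709914] (array([0.57094919, 0.16005705, 0.03832265]), np.float64(0.003593362750476612)) [0.5694601 0.1602815 0.036    ]
[392.53061224 190.83265306] [315.76799323 159.45893311] (array([ 0.57906583, -0.19920816,  0.03279985]), np.float64(0.0047932484963211066)) [ 0.57618149 -0.19875948  0.036     ]
[435 174  22  41 585] [445.57777778 194.10940171]
[[434.5168  213.73827]
 [441.69467 173.06377]
 [457.09738 175.78188]
 [449.91953 216.45638]]
[306 133  37  17 390] [322.06153846 141.99230769]
[[303.40002 143.80002]
 [307.5     131.50003]
 [342.90002 143.30002]
 [338.80005 155.6    ]]
```

View pics/w_top.png

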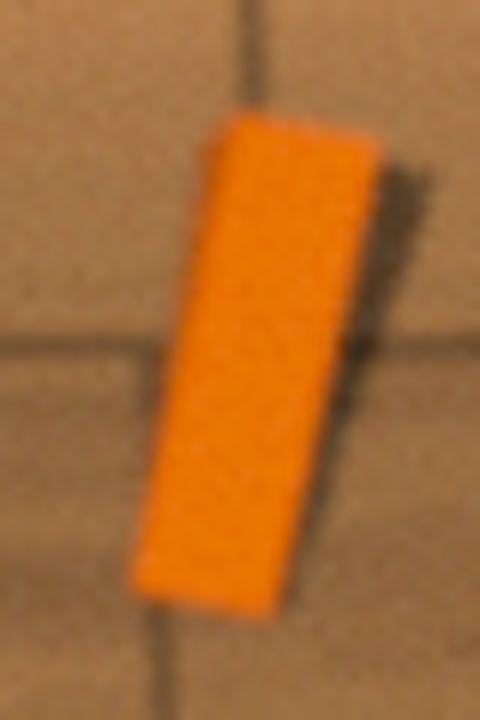

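View pics/w_side.png

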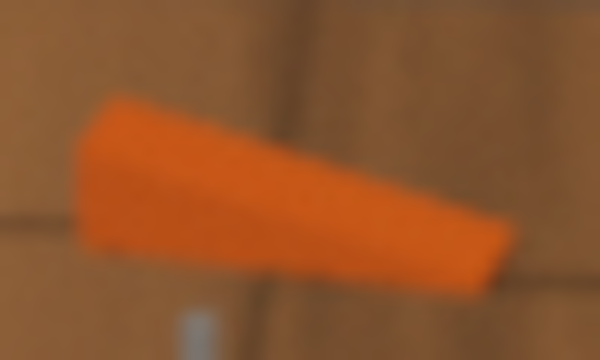

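Run:
```python
from h import *
def U(x,y,k,x0,y0): return ((x+.5)/k-.5+x0,(y+.5)/k-.5+y0)
def pr(l,p,z): print(l,plane("top",*p,z).round(4))
pr("beam rearleft",U(408,70,5,190,120),.046);pr("beam frontleft",U(408,104,5,190,120),.046)
pr("beam rearright",U(318,60,5,330,120),.046);pr("beam frontright",U(318,94,5,330,120),.046)
# tray left inner/outer corners: outer rear-left (452,105), front-left(452,372), front right (688,372), rear right(684,103)
for l,p,z in(("fl rim",(456,374),.031),("fr rim",(688,370),.031),("rl",(452,108),.044),("rr",(684,106),.044)): pr(l,U(*p,5,190,120),z)
# side rails front ends
pr("railL",U(427,397,5,190,120),.012);pr("railM",U(718,390,5,190,120),.012);pr("railR",U(308,386,5,330,120),.012)
# wedge
pr("thick L",U(235,112,12,425,165),.032);pr("thick R",U(382,140,12,425,165),.032);pr("thin L",U(132,592,12,425,165),.004);pr("thin R",U(277,615,12,425,165),.004)
# slug top ellipse centre
pr("slug",U(68,356,5,190,120),.040)
pr("jar",U(732,632,5,330,120),.07);pr("case",U(388,615,5,190,120),.022)
```

```text
beam rearleft [0.7502 0.167  0.046 ]
beam frontleft [0.729  0.1666 0.046 ]
beam rearright [ 0.7556 -0.2025  0.046 ]
beam frontright [ 0.7345 -0.2021  0.046 ]
fl rim [0.5658 0.1366 0.031 ]
fr rim [ 0.5684 -0.0033  0.031 ]
rl [0.727 0.14  0.044]
rr [ 7.279e-01 -7.000e-04  4.400e-02]
railL [0.5542 0.1562 0.012 ]
railM [ 0.5587 -0.0215  0.012 ]
railR [ 0.5613 -0.1978  0.012 ]
thick L [ 0.6284 -0.355   0.032 ]
thick R [ 0.6213 -0.3913  0.032 ]
thin L [ 0.5102 -0.3323  0.004 ]
thin R [ 0.5044 -0.3686  0.004 ]
slug [0.5754 0.3698 0.04  ]
jar [ 0.4122 -0.4288  0.07  ]
case [0.4213 0.1762 0.022 ]
```

```bash
cat >> h.py <<'E'
def st(p=True):
    s=get_state(); z=R.from_quat(s["tcp_rot"]).apply([0,0,1]);y=R.from_quat(s["tcp_rot"]).apply([0,1,0])
    jaw=np.degrees(np.arctan2(z[1],z[0]))
    if p: print("t",round(s["t"],2),"pos",s["position"].round(4),"jaw",round(jaw,2),"y",y.round(3),"open",round(s["opening"],3),"F",s["ft_force"].round(1),"q7",s["qpos"].round(2))
    return s["position"],jaw
O=np.array([0.648,-0.0195]);YAW=0.0165
def sw(x,y): c,s_=np.cos(YAW),np.sin(YAW); return O+np.array([c*x-s_*y,s_*x+c*y])
E
python3 - <<'E'
from h import *
st()
for z in (.026,.030,.034,.038,.042):print(z,proj("side",[.5695,.160,z]),proj("top",[.5695,.160,z]))
for a in((.012,.133),(.012,.047),(-.036,.133),(-.036,.047)):print(sw(*a))
s=viewer.read_camera("side");crop(s,280,210,330,250,14,"pics/ptr0.png")
E
```

```text
t 0.2 pos [ 0.1821 -0.5976  0.1921] jaw -73.05 y [-0.     0.001 -1.   ] open 1.0 F [1.4 0.1 0.7] q7 [ 1.25  0.33 -0.06  1.46  0.02  1.35 -0.09]
0.026 [307.33235151 236.25050377] [273.28093899 193.42026036]
0.03 [307.27089032 234.94634548] [273.11463284 193.23819034]
0.034 [307.2091517  233.63630015] [272.94733798 193.05503789]
0.038 [307.14713376 232.32032781] [272.77904556 192.87079331]
0.042 [307.08483459 230.99838817] [272.60974662 192.68544682]
[0.65780397 0.11367989]
[0.6592229  0.02769159]
[0.6098105  0.11288792]
[0.61122944 0.02689963]
```

View pics/ptr0.png

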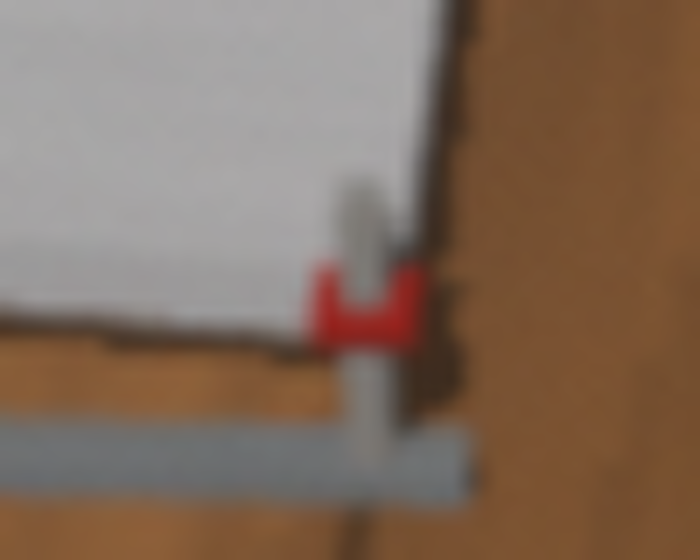

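>>> send_rows(targets="0.65 0.75 0 -0.089 0.3;0.65 0.75 0 -0.089 0.3;0.65 0.75 0 -0.089 0.3;0.65 0.75 0 -0.089 0.3;0.65 0.75 0 -0.089 0.3", newtons=40)

```text
t: 0.88
position: [0.3124, -0.4475, 0.1923]
tcp_rot: [-0.006, 0.707, -0.707, 0.006]
ft_force: [-1.2, -0.2, -0.1]
opening: 0.7
```

```bash
python3 -c "
from h import *
p,_=st();print((np.array([.4402,-.2967,.10])-p)/.2)"
```

```text
t 0.88 pos [ 0.3124 -0.4475  0.1923] jaw -88.99 y [-0.  0. -1.] open 0.7 F [-1.2 -0.2 -0.1] q7 [ 1.01  0.17 -0.15  1.67  0.03  1.31 -0.7 ]
[ 0.63893361  0.75405353 -0.46147756]
```

>>> send_rows(targets="0.639 0.754 0 0 0.3;0.639 0.754 0 0 0.3;0.639 0.754 0 0 0.3;0.639 0.754 0 0 0.3;0.639 0.754 -0.4 0 0.3;0.639 0.754 -0.6 0 0.3;0.639 0.754 -0.75 0 0.3;0.639 0.754 -0.85 0 0.3;0.639 0.754 -0.897 0 0.3;0.639 0.754 -0.897 0 0.3;0.639 0.754 -0.897 0 1;0.639 0.754 -0.897 0 1;0.639 0.754 -0.897 0 1;0.639 0.754 -0.897 0 1;0.639 0.754 -0.8 0 1;0.639 0.754 -0.5 0 1;0.639 0.754 -0.2 0 1;0.639 0.754 -0.2 0 1")

```text
t: 3.12
position: [0.4428, -0.2981, 0.1575]
tcp_rot: [0.004, -0.705, 0.709, -0.009]
ft_force: [0.0, -0.2, -0.9]
opening: -0.002
```

```bash
python3 -c "
from h import *
st()
s=viewer.read_camera('side');crop(s,310,90,420,180,7,'pics/g1.png')
p,_=st(); a=sw(.012,.047);print(a,(np.array([*a,.0286+.016])-p)/.2)
t=viewer.read_camera('top');cv2.imwrite('pics/t1.png',t[:,:,::-1])
"
```

```text
t 3.12 pos [ 0.4428 -0.2981  0.1575] jaw -88.98 y [ 0.007 -0.005 -1.   ] open -0.002 F [ 0.  -0.2 -0.9] q7 [ 0.79  0.17 -0.31  1.75  0.05  1.23 -1.09]
t 3.17 pos [ 0.4414 -0.2974  0.1545] jaw -88.99 y [ 0.003 -0.002 -1.   ] open -0.0 F [ 0.  -0.2 -1.6] q7 [ 0.79  0.17 -0.31  1.75  0.06  1.23 -1.09]
[0.6592229  0.02769159] [ 1.08929138  1.62527436 -0.54966443]
```

View pics/g1.png

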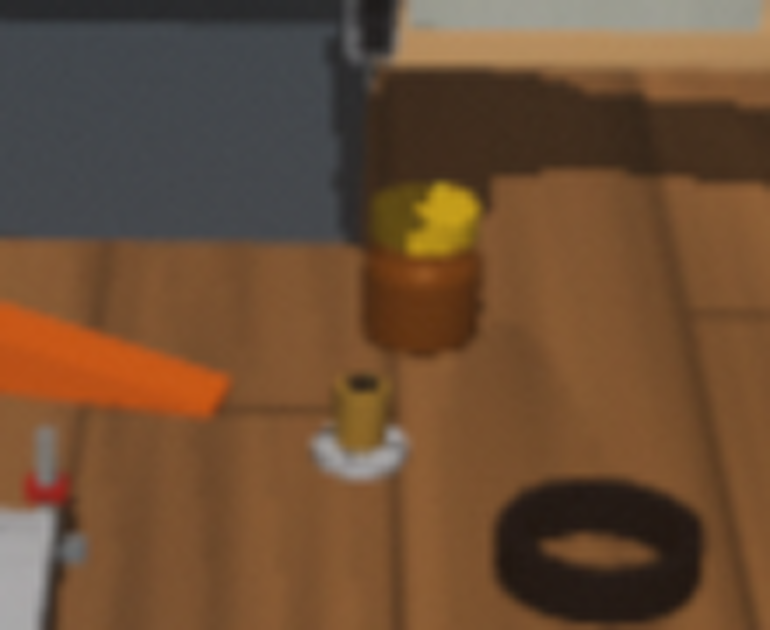

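View pics/t1.png

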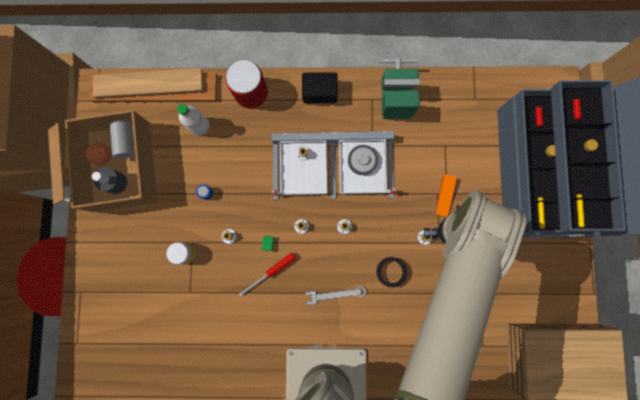

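>>> send_rows(targets="0 0 0 0 0.3;0 0 0 0 0.3;-0.006 0.004 -0.3 0 0.3;-0.006 0.004 -0.55 0 0.3;-0.006 0.004 -0.68 0 0.3;-0.006 0.004 -0.72 0 0.3;-0.006 0.004 -0.72 0 0.3;-0.006 0.004 -0.72 0 0.3;-0.006 0.004 -0.72 0 0.3")

```text
t: 4.35
position: [0.4397, -0.2965, 0.0097]
tcp_rot: [0.006, -0.707, 0.708, -0.007]
ft_force: [0.6, 0.1, -0.1]
opening: 0.702
```

```bash
python3 -c "
from h import *
st()
s=viewer.read_camera('side');crop(s,310,90,420,180,7,'pics/g2.png')
"
```

```text
t 4.35 pos [ 0.4397 -0.2965  0.0097] jaw -88.99 y [ 0.002 -0.002 -1.   ] open 0.702 F [ 0.6  0.1 -0.1] q7 [ 0.77  0.33 -0.3   1.89  0.12  0.94 -1.14]
```

View pics/g2.png

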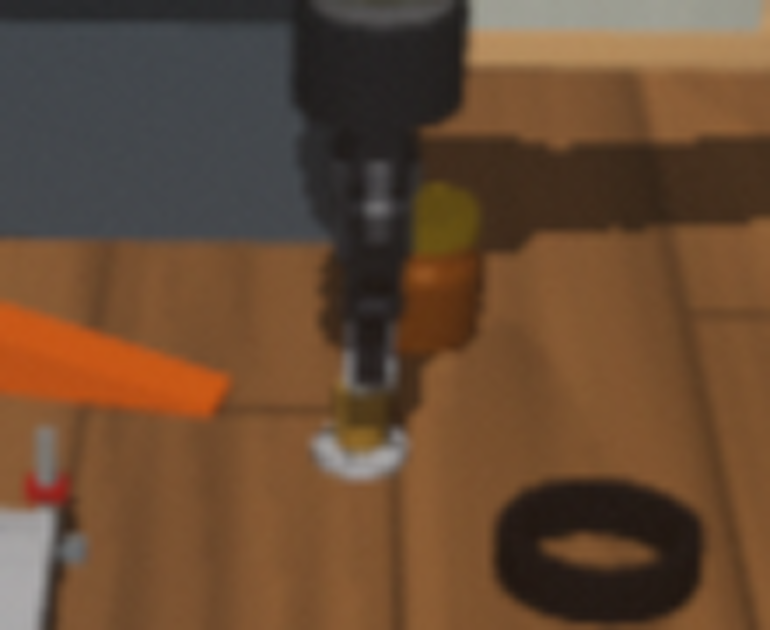

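>>> send_rows(targets="0 0 -0.01 0 0.6;0 0 -0.01 0 0.8;0 0 -0.01 0 1;0 0 -0.01 0 1;0 0 -0.01 0 1;0 0 -0.01 0 1")

```text
t: 5.15
position: [0.4396, -0.2963, 0.0074]
tcp_rot: [0.006, -0.707, 0.708, -0.007]
ft_force: [-0.9, 0.1, -0.1]
opening: -0.001
```

```bash
python3 -c "
from h import *
st()
s=viewer.read_camera('side');crop(s,310,90,420,180,7,'pics/g3.png')
"
```

```text
t 5.15 pos [ 0.4396 -0.2963  0.0074] jaw -88.99 y [ 0.002 -0.001 -1.   ] open -0.001 F [-0.9  0.1 -0.1] q7 [ 0.77  0.33 -0.3   1.9   0.12  0.93 -1.14]
```

View pics/g3.png

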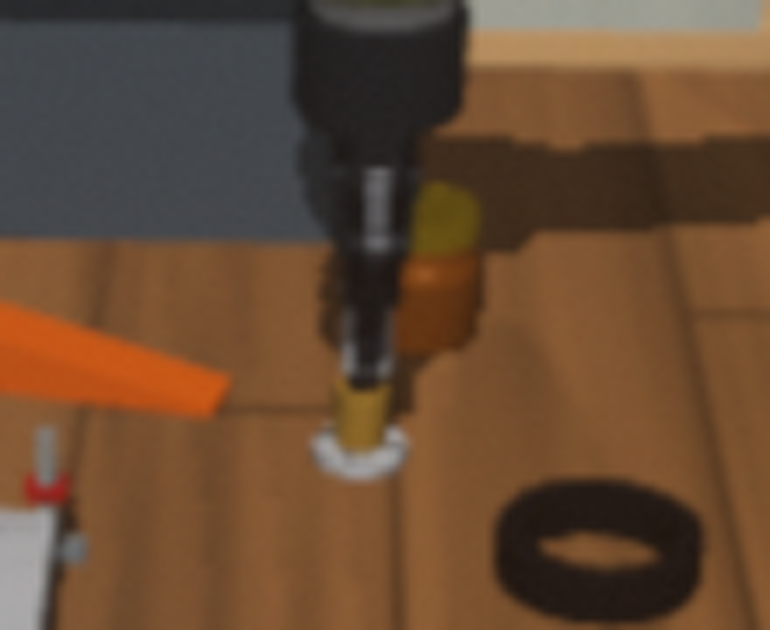

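```bash
python3 -c "
from h import *
t=viewer.read_camera('top');crop(t,390,200,470,270,9,'pics/g4.png')
for z in (.0,.0074,.038,.06,.1):
  q=[.4396,-.2963,z];print(z,proj('side',q),(proj('side',q)-[310,90])*7,proj('top',q))
"
```

```text
0.0 [361.53633709 154.78484958] [360.75435961 453.49394703] [423.96596207 237.20701381]
0.0074 [361.61724482 152.79882648] [361.32071376 439.59178536] [424.48606545 237.10997386]
0.038 [361.95703942 144.45796863] [363.69927594 381.2057804 ] [426.6989143  236.69710455]
0.06 [362.20667083 138.33032527] [365.44669582 338.31227692] [428.35457336 236.38819469]
0.1 [362.67242574 126.89754946] [368.70698016 258.28284621] [431.51381953 235.79874828]
```

View pics/g4.png

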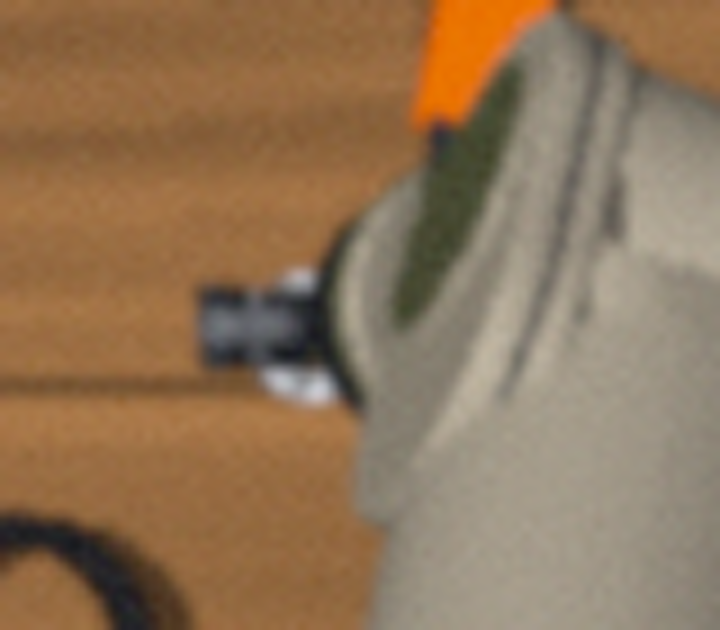

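>>> send_rows(targets="0 0 0.4 0 1;0 0 0.6 0 1;0.0 0 0.6 0 1;0.0 0 0.6 0 1;0.0 0 0.6 0 1")

```text
t: 5.88
position: [0.4388, -0.2959, 0.126]
tcp_rot: [-0.006, 0.707, -0.707, 0.006]
ft_force: [0.8, 0.1, -0.0]
opening: 0.0
```

```bash
python3 -c "
from h import *
p,_=st()
s=viewer.read_camera('side');crop(s,310,70,420,160,7,'pics/g5.png')
print(proj('side',p),(proj('side',p)-[310,70])*7)
q=p+[0,0,.03];print((proj('side',q)-[310,70])*7)
"
```

```text
t 5.88 pos [ 0.4388 -0.2959  0.126 ] jaw -88.99 y [-0.  0. -1.] open 0.0 F [ 0.8  0.1 -0. ] q7 [ 0.79  0.19 -0.31  1.79  0.06  1.17 -1.1 ]
[363.25733431 119.32060843] [372.80134019 345.24425902]
[375.40202693 282.02170268]
```

View pics/g5.png

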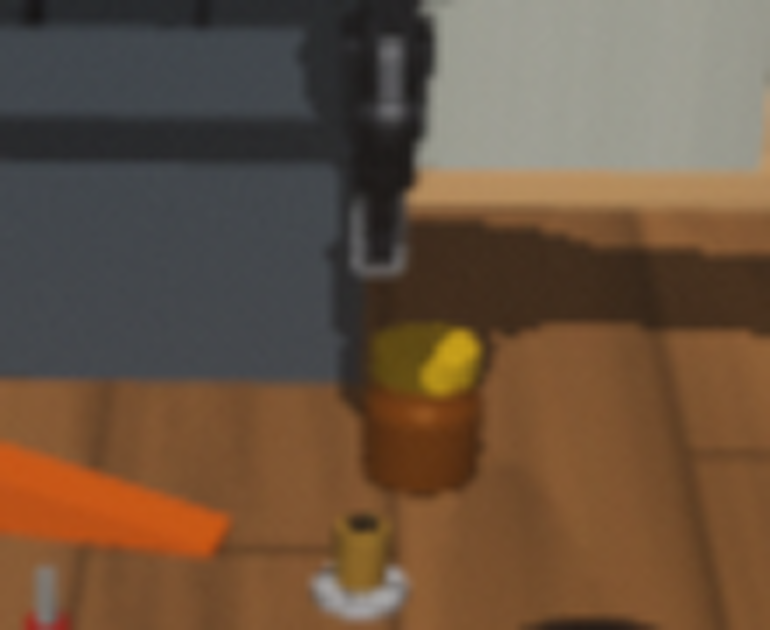

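>>> send_rows(targets="0 0 0 0 0.4;0 0 -0.3 0 0.4;0.007 -0.004 -0.5 0 0.4;0.007 -0.004 -0.6 0 0.4;0.007 -0.004 -0.65 0 0.4;0.007 -0.004 -0.68 0 0.4;0.007 -0.004 -0.68 0 0.4;0.007 -0.004 -0.68 0 0.4")

```text
t: 6.92
position: [0.4407, -0.297, -0.0092]
tcp_rot: [0.006, -0.707, 0.707, -0.007]
ft_force: [-0.2, 0.1, 0.1]
opening: 0.599
```

```bash
python3 -c "
from h import *
p,_=st()
s=viewer.read_camera('side');crop(s,310,90,420,180,7,'pics/g6.png')
"
```

```text
t 6.92 pos [ 0.4407 -0.297  -0.0092] jaw -88.99 y [ 0.001 -0.001 -1.   ] open 0.599 F [-0.2  0.1  0.1] q7 [ 0.77  0.36 -0.3   1.9   0.13  0.9  -1.15]
```

View pics/g6.png

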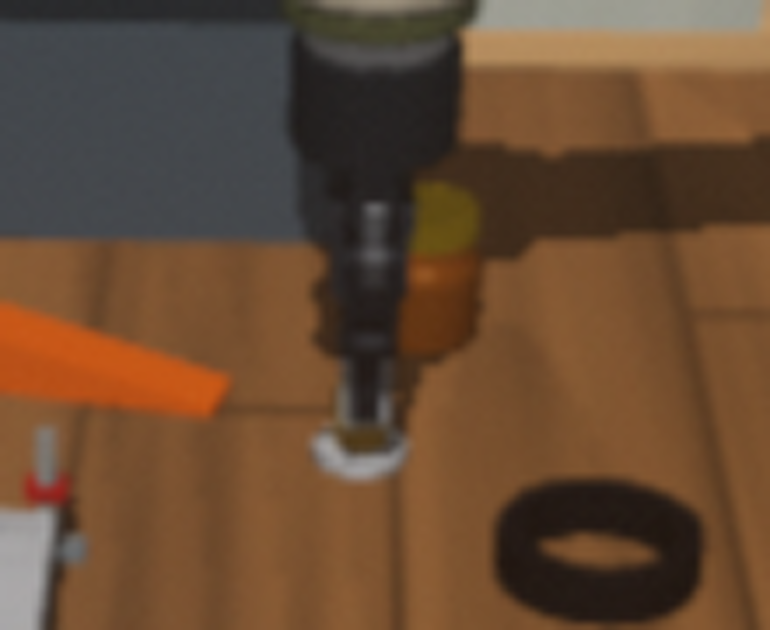

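>>> send_rows(targets="0 0 -0.03 0 0.4;0 0 -0.065 0 0.4;0 0 -0.065 0 0.4;0 0 -0.065 0 1;0 0 -0.065 0 1;0 0 -0.065 0 1;0 0 -0.065 0 1;0 0 -0.065 0 1")

```text
t: 7.98
position: [0.441, -0.2971, -0.0219]
tcp_rot: [0.006, -0.707, 0.707, -0.007]
ft_force: [0.6, 0.6, 4.2]
opening: 0.287
```

```bash
python3 -c "
from h import *
p,_=st()
s=viewer.read_camera('side');crop(s,310,90,420,180,7,'pics/g7.png')
"
```

```text
t 7.97 pos [ 0.441  -0.2971 -0.0219] jaw -88.98 y [ 0.001 -0.001 -1.   ] open 0.287 F [0.6 0.6 4.2] q7 [ 0.76  0.38 -0.3   1.91  0.14  0.88 -1.16]
```

View pics/g7.png

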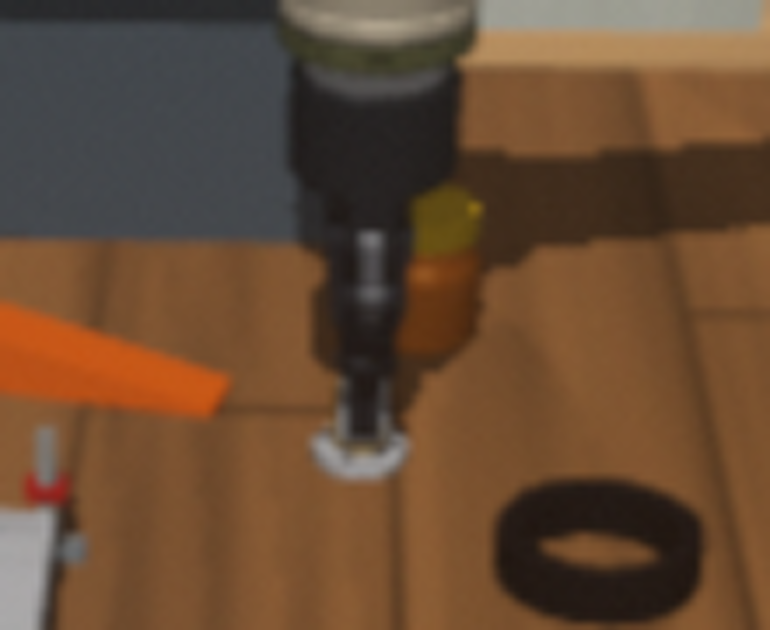

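>>> send_rows(targets="0 0 0.1 0 1;0 0 0.35 0 1;0 0 0.6 0 1;0.15 0.2 0.65 0 1;0.3 0.4 0.65 0 1;0.45 0.6 0.65 0 1;0.6 0.8 0.65 0 1;0.6 0.8 0.65 0 1;0.6 0.8 0.65 0 1")

```text
t: 9.15
position: [0.5603, -0.1376, 0.1075]
tcp_rot: [0.006, -0.707, 0.707, -0.006]
ft_force: [-0.2, 0.7, -0.9]
opening: 0.293
```

```bash
python3 -c "
from h import *
p,_=st();a=sw(.012,.047);print((np.array([*a,.0286-.022+.003])-p)/.2)
s=viewer.read_camera('side');cv2.imwrite('pics/s8.png',s[:,:,::-1])
"
```

```text
t 9.15 pos [ 0.5603 -0.1376  0.1075] jaw -89.0 y [-0.    -0.001 -1.   ] open 0.293 F [-0.2  0.7 -0.9] q7 [ 0.52  0.32 -0.43  1.68  0.14  1.17 -1.5 ]
[ 0.49454761  0.82668798 -0.48935504]
```

View pics/s8.png

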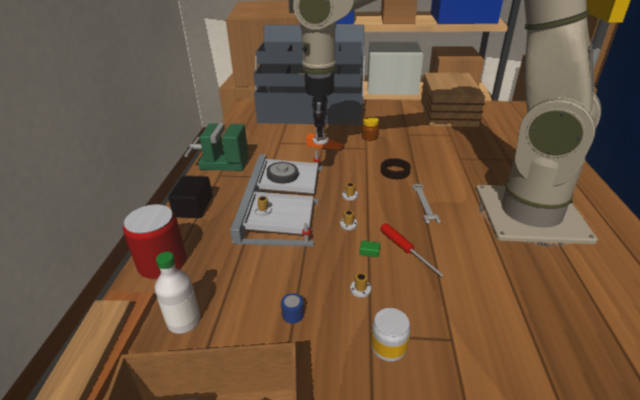

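>>> send_rows(targets="0.15 0.25 0 0 1;0.3 0.5 0 0 1;0.4 0.7 0 0 1;0.495 0.827 0 0 1;0.495 0.827 0 0 1;0.495 0.827 -0.2 0 1;0.495 0.827 -0.35 0 1;0.495 0.827 -0.44 0 1;0.495 0.827 -0.485 0 1;0.495 0.827 -0.49 0 1;0.495 0.827 -0.49 0 1")

```text
t: 10.58
position: [0.6598, 0.027, 0.0107]
tcp_rot: [0.005, -0.707, 0.708, -0.006]
ft_force: [1.0, 0.8, -1.3]
opening: 0.289
```

```bash
python3 -c "
from h import *
p,_=st()
s=viewer.read_camera('side');crop(s,220,130,330,250,5,'pics/g9.png')
"
```

```text
t 10.57 pos [0.6598 0.027  0.0107] jaw -89.08 y [ 0.002 -0.001 -1.   ] open 0.289 F [ 1.   0.8 -1.3] q7 [ 0.22  0.6  -0.45  1.53  0.28  1.08 -1.85]
```

View pics/g9.png

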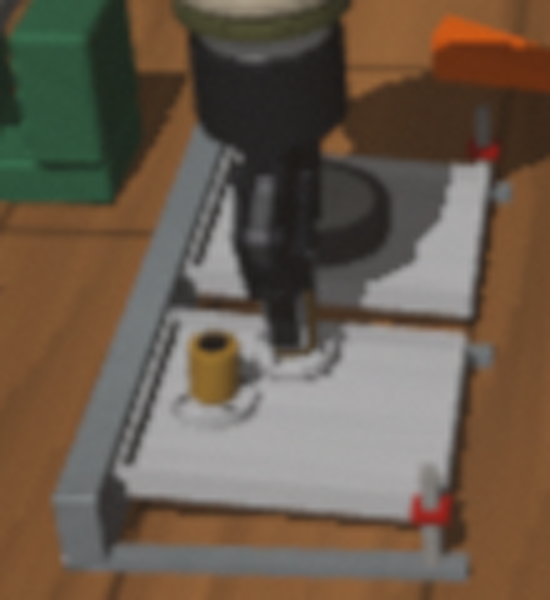

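>>> send_rows(targets="0 0 -0.012 0 1;0 0 -0.012 0 0.6;0 0 -0.012 0 0.5;0 0 -0.012 0 0.5;0 0 0.1 0 0.5;0 0 0.3 0 0.5;0 0 0.55 0 0.4;0 0 0.55 0 0.4")

```text
t: 11.62
position: [0.6628, 0.0277, 0.1274]
tcp_rot: [0.002, -0.707, 0.707, -0.01]
ft_force: [-0.5, 0.4, -0.1]
opening: 0.602
```

```bash
python3 -c "
from h import *
p,_=st();print((np.array([.4721,-.0545,.1])-p)/.2)
s=viewer.read_camera('side');crop(s,220,130,380,250,5,'pics/g10.png')
t=viewer.read_camera('top');crop(t,190,120,350,250,5,'pics/t10.png')
print(dark(t,344.4,225.5,3),dark(s,349.8,184.2,3))
"
```

```text
t 11.62 pos [0.6628 0.0277 0.1274] jaw -89.07 y [ 0.011 -0.001 -1.   ] open 0.602 F [-0.5  0.4 -0.1] q7 [ 0.23  0.49 -0.47  1.42  0.23  1.27 -1.82]
[-0.9536832  -0.41113235 -0.13712089]
[nan nan] [349.85886552 184.32805854]h.py:25: RuntimeWarning: invalid value encountered in scalar divide
  return np.array([u+(w*xx).sum()/w.sum(), v+(w*yy).sum()/w.sum()])
```

View pics/g10.png

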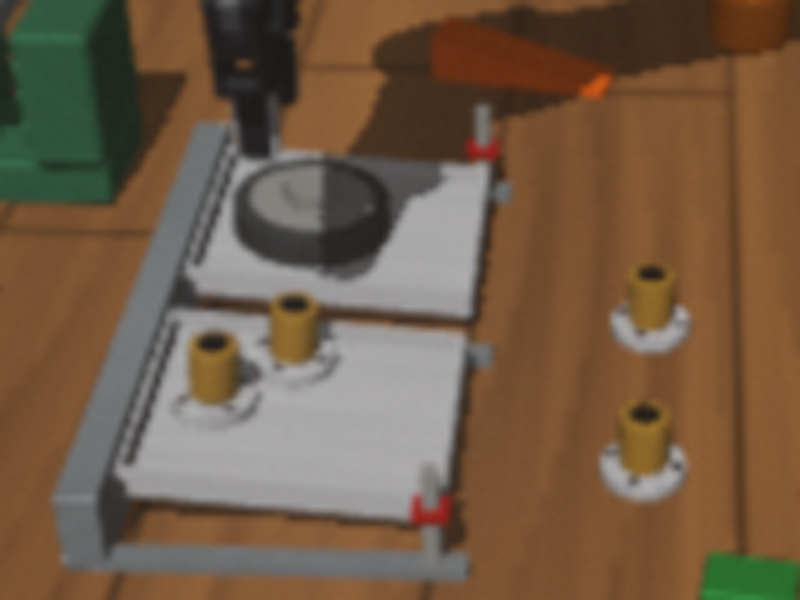

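View pics/t10.png

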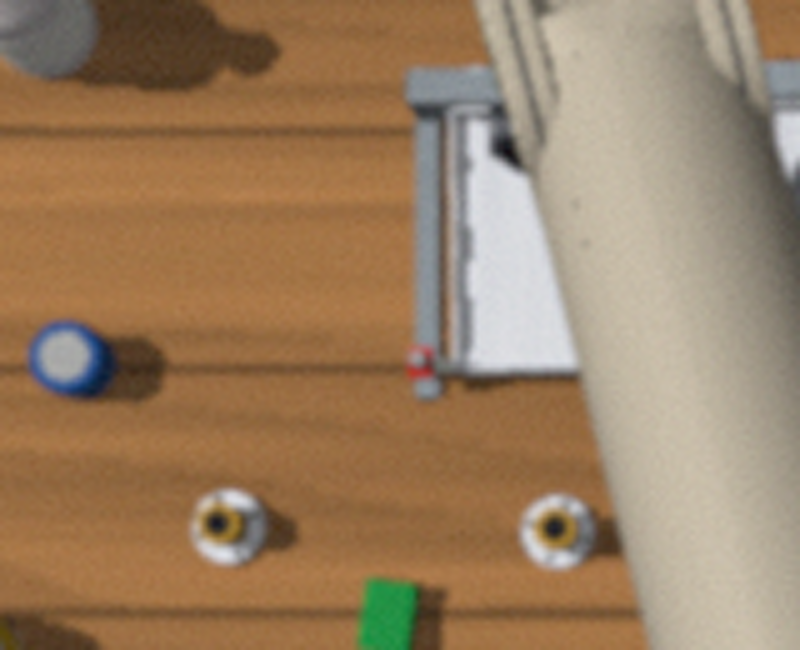

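>>> send_rows(targets="-0.25 -0.1 0 0 0.4;-0.5 -0.2 0 0 0.4;-0.75 -0.3 0 0 0.4;-0.954 -0.411 -0.1 0 0.4;-0.954 -0.411 -0.1 0 0.4;-0.954 -0.411 -0.3 0 0.4;-0.954 -0.411 -0.5 0 0.4;-0.954 -0.411 -0.65 0 0.4;-0.954 -0.411 -0.715 0 0.4;-0.954 -0.411 -0.73 0 0.4;-0.954 -0.411 -0.73 0 0.4;-0.954 -0.411 -0.73 0 1;-0.954 -0.411 -0.73 0 1;-0.954 -0.411 -0.73 0 1;-0.954 -0.411 -0.73 0 1;-0.954 -0.411 -0.73 0 1")

```text
t: 13.72
position: [0.4702, -0.0552, -0.0226]
tcp_rot: [0.004, -0.706, 0.708, -0.008]
ft_force: [-2.1, 0.9, 5.7]
opening: 0.29
```

```bash
python3 -c "
from h import *
p,_=st();a=sw(-.036,.047);print((np.array([*a,.0247+p[2]+.002])-p)/.2)
"
```

```text
t 13.72 pos [ 0.4702 -0.0552 -0.0226] jaw -89.08 y [ 0.005 -0.002 -1.   ] open 0.29 F [-2.1  0.9  5.7] q7 [ 0.45  0.29 -0.47  2.05  0.18  0.84 -1.68]
[0.70493655 0.41057834 0.1335    ]
```

>>> send_rows(targets="0 0 0.1 0 1;0 0 0.35 0 1;0.1 0.1 0.55 0 1;0.35 0.2 0.55 0 1;0.55 0.3 0.55 0 1;0.705 0.411 0.55 0 1;0.705 0.411 0.5 0 1;0.705 0.411 0.35 0 1;0.705 0.411 0.22 0 1;0.705 0.411 0.15 0 1;0.705 0.411 0.135 0 1;0.705 0.411 0.13 0 1;0.705 0.411 0.13 0 1")

```text
t: 15.35
position: [0.6118, 0.027, 0.0044]
tcp_rot: [0.003, -0.706, 0.708, -0.008]
ft_force: [-0.3, -0.3, -0.8]
opening: 0.288
```

```bash
python3 -c "
from h import *
p,_=st();a=sw(-.036,.047);print(a)
s=viewer.read_camera('side');crop(s,220,130,330,250,5,'pics/g11.png')
"
```

```text
t 15.35 pos [0.6118 0.027  0.0044] jaw -89.09 y [ 0.007 -0.002 -1.   ] open 0.288 F [-0.3 -0.3 -0.8] q7 [ 0.26  0.52 -0.49  1.67  0.28  1.01 -1.87]
[0.61122944 0.02689963]
```

View pics/g11.png

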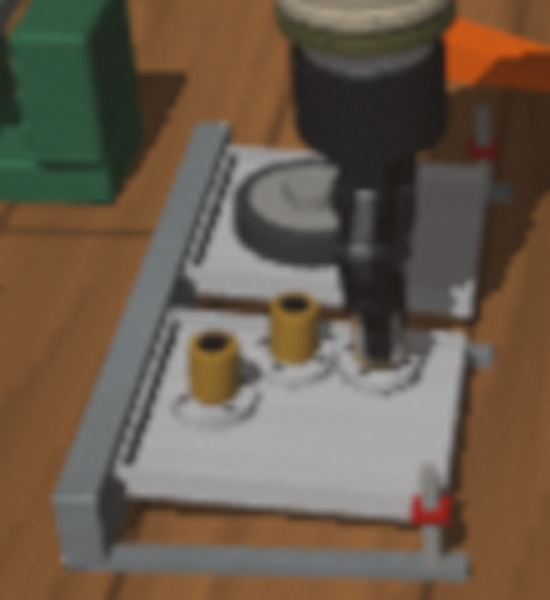

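>>> send_rows(targets="0 0 -0.012 0 1;0 0 -0.012 0 0.6;0 0 -0.012 0 0.5;0 0 -0.012 0 0.5;0 0 0.1 0 0.5;0 0 0.3 0 0.5;-0.1 0.05 0.55 0 0.4;-0.35 0.1 0.55 0 0.4;-0.55 0.18 0.55 0 0.4;-0.695 0.245 0.55 0 0.4;-0.695 0.245 0.55 0 0.4;-0.695 0.245 0.55 0 0.4")

```text
t: 16.9
position: [0.4735, 0.0756, 0.1145]
tcp_rot: [0.003, -0.706, 0.708, -0.008]
ft_force: [0.3, -1.5, 0.1]
opening: 0.602
```

```bash
python3 -c "
from h import *
p,_=st();print((np.array([.4729,.076,-.0195])-p)/.2)
s=viewer.read_camera('side');crop(s,220,130,380,250,5,'pics/g12.png')
t=viewer.read_camera('top');crop(t,190,120,350,250,5,'pics/t12.png')
for g in ((348.5,212.3),):print(dark(s,*g,3))
"
```

```text
t 16.9 pos [0.4735 0.0756 0.1145] jaw -89.11 y [ 0.007 -0.002 -1.   ] open 0.602 F [ 0.3 -1.5  0.1] q7 [ 0.32  0.11 -0.6   1.91  0.07  1.13 -1.87]
[-0.00314755  0.00211047 -0.67011143]
[348.50585143 212.33643247]
```

View pics/g12.png

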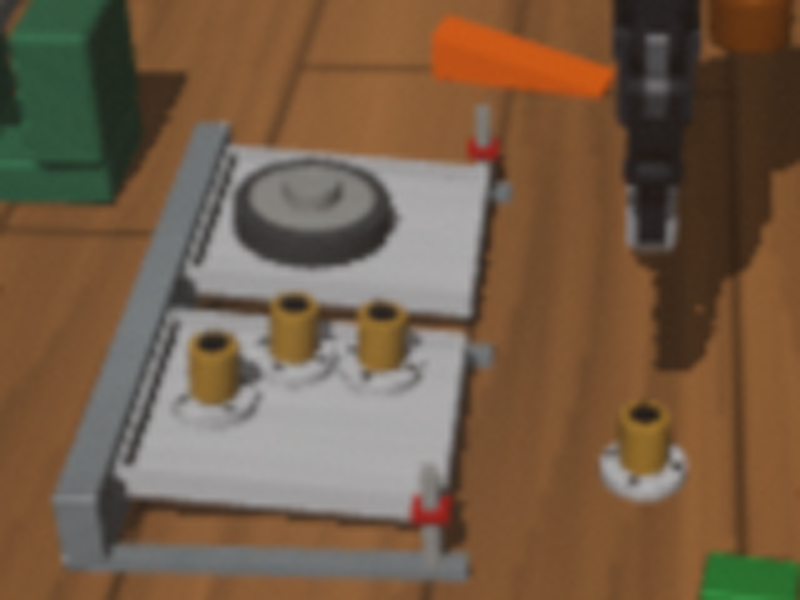

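View pics/t12.png

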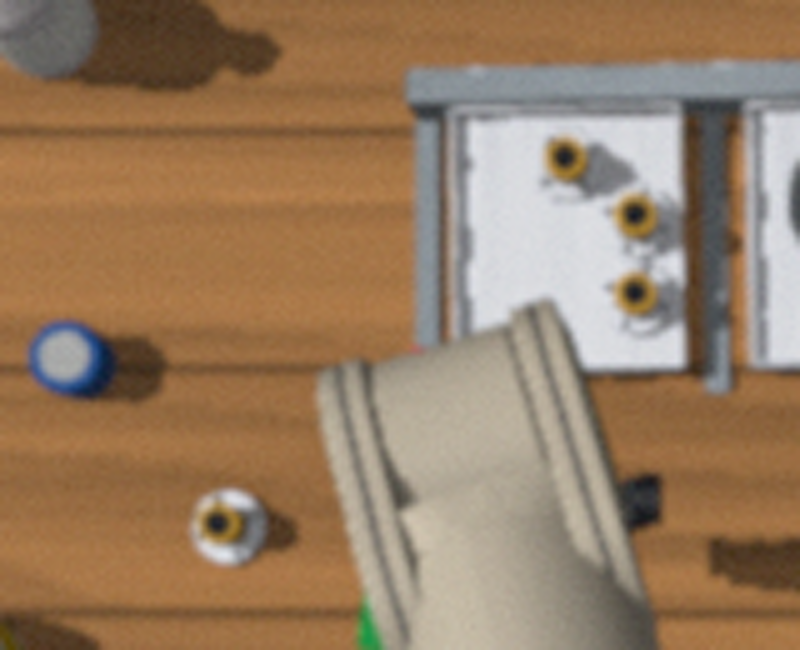

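>>> send_rows(targets="-0.003 0.002 -0.25 0 0.4;-0.003 0.002 -0.45 0 0.4;-0.003 0.002 -0.6 0 0.4;-0.003 0.002 -0.65 0 0.4;-0.003 0.002 -0.66 0 0.4;-0.003 0.002 -0.66 0 0.4;-0.003 0.002 -0.66 0 1;-0.003 0.002 -0.66 0 1;-0.003 0.002 -0.66 0 1;-0.003 0.002 -0.66 0 1;-0.003 0.002 -0.66 0 1")

```text
t: 18.38
position: [0.4737, 0.076, -0.0167]
tcp_rot: [0.002, -0.706, 0.708, -0.008]
ft_force: [-1.4, 0.1, 6.5]
opening: 0.285
```

```bash
python3 -c "
from h import *
p,_=st();a=sw(.012,.133);print((np.array([*a,.0286+p[2]+.002])-p)/.2)
"
```

```text
t 18.38 pos [ 0.4737  0.076  -0.0167] jaw -89.14 y [ 0.008 -0.002 -1.   ] open 0.285 F [-1.4  0.1  6.5] q7 [ 0.26  0.3  -0.57  2.03  0.22  0.86 -1.99]
[0.92057617 0.18849299 0.153     ]
```

>>> send_rows(targets="0 0 0.1 0 1;0 0 0.35 0 1;0.15 0.05 0.55 0 1;0.4 0.1 0.55 0 1;0.65 0.15 0.55 0 1;0.85 0.188 0.55 0 1;0.92 0.188 0.55 0 1;0.92 0.188 0.5 0 1;0.92 0.188 0.35 0 1;0.92 0.188 0.24 0 1;0.92 0.188 0.17 0 1;0.92 0.188 0.15 0 1;0.92 0.188 0.148 0 1;0.92 0.188 0.148 0 1")

```text
t: 20.12
position: [0.6582, 0.1137, 0.0135]
tcp_rot: [0.002, -0.706, 0.708, -0.009]
ft_force: [-0.4, 0.1, -1.2]
opening: 0.287
```

```bash
python3 -c "
from h import *
p,_=st();a=sw(.012,.133);print(a)
s=viewer.read_camera('side');crop(s,220,130,330,250,5,'pics/g13.png')
"
```

```text
t 20.12 pos [0.6582 0.1137 0.0135] jaw -89.14 y [ 0.01  -0.002 -1.   ] open 0.287 F [-0.4  0.1 -1.2] q7 [ 0.14  0.62 -0.53  1.51  0.34  1.1  -2.02]
[0.65780397 0.11367989]
```

View pics/g13.png

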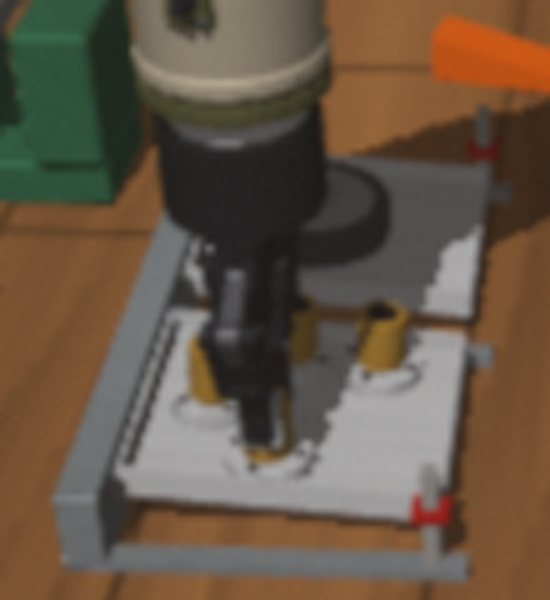

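>>> send_rows(targets="0 0 -0.014 0 1;0 0 -0.014 0 0.6;0 0 -0.014 0 0.5;0 0 -0.014 0 0.5;0 0 0.1 0 0.5;0 0 0.3 0 0.5;0 0 0.55 0 0.5;-0.2 0.15 0.55 0 0.4;-0.4 0.3 0.55 0 0.4;-0.6 0.45 0.55 0 0.4;-0.8 0.6 0.55 0 0.4;-0.8 0.75 0.55 0 0.4;-0.8 0.75 0.55 0 0.4")

```text
t: 21.8
position: [0.4976, 0.2665, 0.1254]
tcp_rot: [0.003, -0.707, 0.707, -0.011]
ft_force: [0.1, 0.1, 0.6]
opening: 0.603
```

```bash
python3 -c "
from h import *
p,_=st()
s=viewer.read_camera('side');cv2.imwrite('pics/s14.png',s[:,:,::-1])
t=viewer.read_camera('top');crop(t,190,120,350,250,5,'pics/t14.png')
A=dark(t,233.2,224.4,3);X=plane('top',*A,.037);print(A,X,proj('side',X),(np.array([*X[:2],-.0175])-p)/.2)
"
```

```text
t 21.8 pos [0.4976 0.2665 0.1254] jaw -88.91 y [ 0.011  0.    -1.   ] open 0.603 F [0.1 0.1 0.6] q7 [ 0.    0.31 -0.68  1.69  0.22  1.2  -2.29]
[236.2 223.4] [0.47762386 0.26789328 0.037     ] [344.68628871 266.46153146] [-0.09973453  0.00675532 -0.71434131]
```

View pics/s14.png

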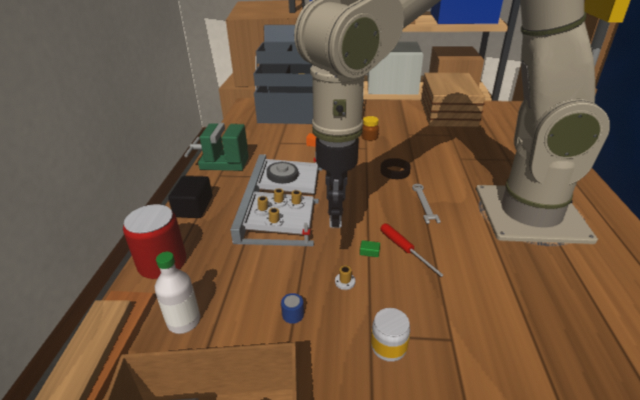

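View pics/t14.png

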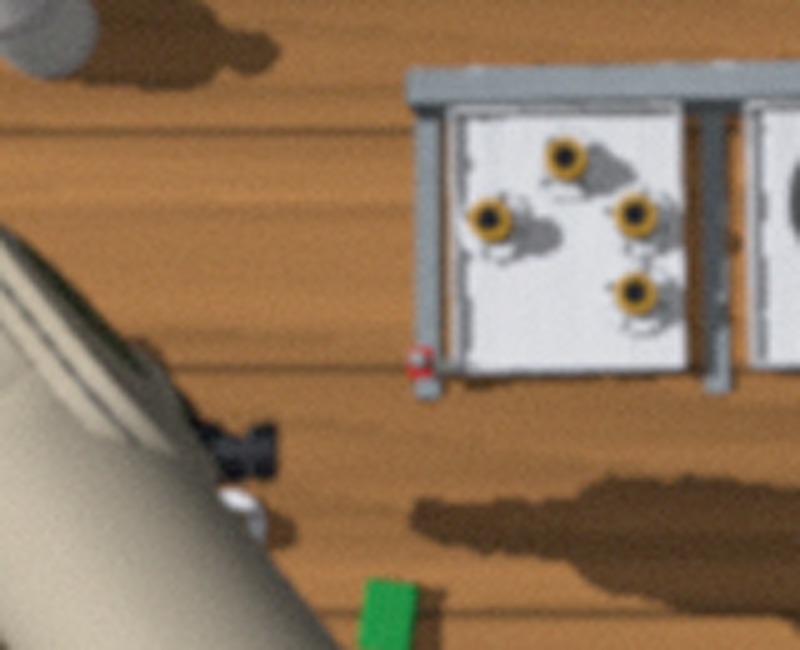

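```bash
python3 -c "
from h import *
p,_=st()
s=viewer.read_camera('side')
B=dark(s,345,268,3);A=(233.2,224.2);X=plane('top',*A,.037);print(A,B,X,tri(A,B),(np.array([*X[:2],-.0175])-p)/.2)
im=cv2.imread('pics/t12.png');g=im[500:550,195:245].max(2).astype(float);w=np.clip(60-g,0,None);yy,xx=np.mgrid[500:550,195:245];print((w*xx).sum()/w.sum(),(w*yy).sum()/w.sum())
"
```

```text
t 21.9 pos [0.4986 0.2635 0.1244] jaw -89.14 y [ 0.01  -0.002 -1.   ] open 0.597 F [-0.1  0.1 -0.8] q7 [ 0.    0.31 -0.68  1.69  0.22  1.2  -2.29]
(233.2, 224.2) [344.84087102 269.09715243] [0.47521735 0.27681016 0.037     ] (array([0.47610206, 0.27662508, 0.03773433]), np.float64(0.0018667086270465244)) [-0.11706036  0.06676194 -0.70965233]
216.60207423580786 523.2063318777292
```

>>> send_rows(targets="-0.117 0.07 0 0 0.35;-0.117 0.07 -0.1 0 0.35;-0.117 0.07 -0.3 0 0.35;-0.117 0.07 -0.5 0 0.35;-0.117 0.07 -0.64 0 0.35;-0.117 0.07 -0.7 0 0.35;-0.117 0.07 -0.705 0 0.35;-0.117 0.07 -0.705 0 0.35;-0.117 0.07 -0.705 0 1;-0.117 0.07 -0.705 0 1;-0.117 0.07 -0.705 0 1;-0.117 0.07 -0.705 0 1;-0.117 0.07 -0.705 0 1")

```text
t: 23.58
position: [0.476, 0.2771, -0.0159]
tcp_rot: [0.001, -0.707, 0.708, -0.009]
ft_force: [-1.9, -1.1, 6.0]
opening: 0.289
```

```bash
python3 -c "
from h import *
p,_=st();a=sw(-.036,.133);print((np.array([*a,.0247+p[2]+.002])-p)/.2)
"
```

```text
t 23.57 pos [ 0.476   0.2771 -0.0159] jaw -89.21 y [ 0.011 -0.002 -1.   ] open 0.289 F [-1.9 -1.1  6. ] q7 [-0.08  0.46 -0.64  1.85  0.35  0.94 -2.43]
[ 0.66913517 -0.82100375  0.1335    ]
```

>>> send_rows(targets="0 0 0.1 0 1;0 0 0.35 0 1;0.1 -0.15 0.6 0 1;0.25 -0.35 0.6 0 1;0.45 -0.55 0.6 0 1;0.6 -0.75 0.6 0 1;0.669 -0.821 0.6 0 1;0.669 -0.821 0.55 0 1;0.669 -0.821 0.35 0 1;0.669 -0.821 0.23 0 1;0.669 -0.821 0.16 0 1;0.669 -0.821 0.135 0 1;0.669 -0.821 0.13 0 1;0.669 -0.821 0.13 0 1")

```text
t: 25.32
position: [0.6095, 0.113, 0.0103]
tcp_rot: [0.001, -0.706, 0.708, -0.009]
ft_force: [-1.0, -2.4, -1.8]
opening: 0.281
```

```bash
python3 -c "
from h import *
p,_=st();a=sw(-.036,.133);print(a)
s=viewer.read_camera('side');crop(s,220,130,330,250,5,'pics/g15.png')
"
```

```text
t 25.32 pos [0.6095 0.113  0.0103] jaw -89.2 y [ 0.011 -0.002 -1.   ] open 0.281 F [-1.  -2.4 -1.8] q7 [ 0.17  0.53 -0.55  1.65  0.32  1.04 -2.04]
[0.6098105  0.11288792]
```

View pics/g15.png

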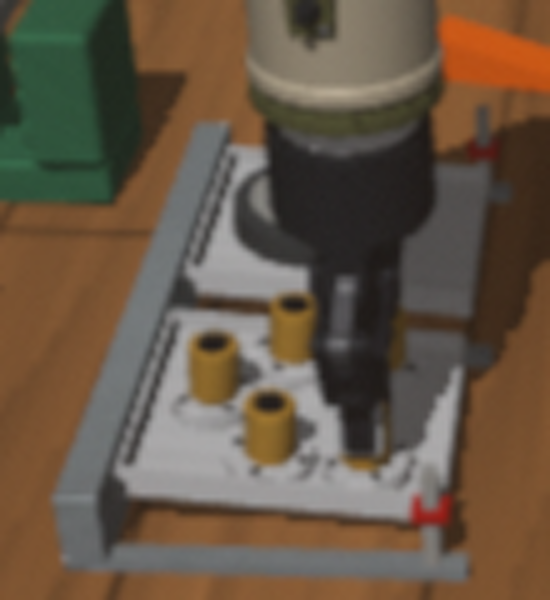

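>>> send_rows(targets="0 0 -0.014 0 1;0 0 -0.014 0 0.6;0 0 -0.014 0 0.5;0 0 -0.014 0 0.5;0 0 0.1 0 0.5;0 0 0.3 0 0.5;0 0 0.6 0 0.5;0 -0.2 0.7 0 0.35;0 -0.4 0.7 0 0.35;0 -0.6 0.7 0 0.35;0 -0.8 0.7 0 0.35;0 -1 0.7 0 0.35;0 -1 0.7 0 0.35;0 -1 0.7 0 0.35")

```text
t: 27.12
position: [0.6096, -0.086, 0.1503]
tcp_rot: [0.001, -0.707, 0.707, -0.009]
ft_force: [-1.3, 0.1, 0.4]
opening: 0.643
```

```bash
python3 -c "
from h import *
p,_=st()
s=viewer.read_camera('side');crop(s,220,130,380,250,5,'pics/g16.png')
t=viewer.read_camera('top');crop(t,190,120,350,250,5,'pics/t16.png')
print((np.array([.603,-.369,.1])-p)/.2)
"
```

```text
t 27.12 pos [ 0.6096 -0.086   0.1503] jaw -89.16 y [ 0.011 -0.001 -1.   ] open 0.643 F [-1.3  0.1  0.4] q7 [ 0.47  0.38 -0.52  1.53  0.19  1.27 -1.63]
[-0.03299473 -1.41480261 -0.25165773]
```

View pics/g16.png

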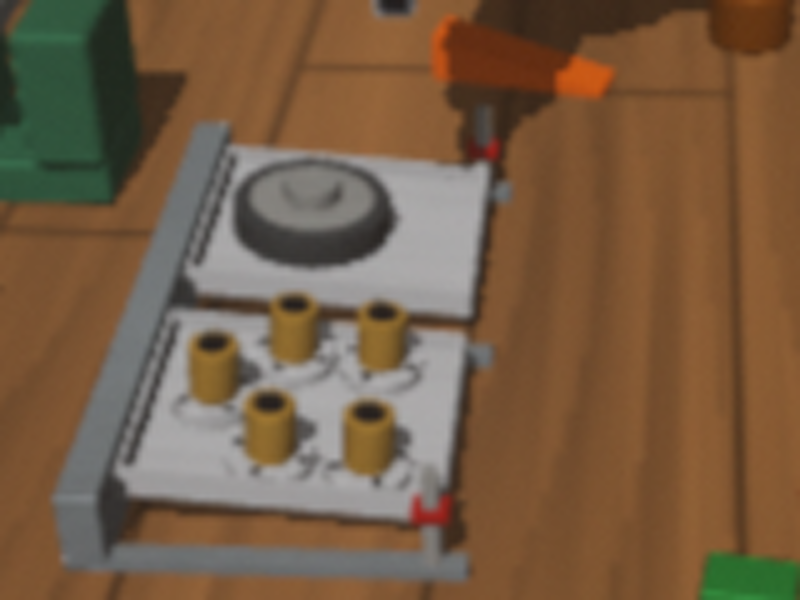

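View pics/t16.png

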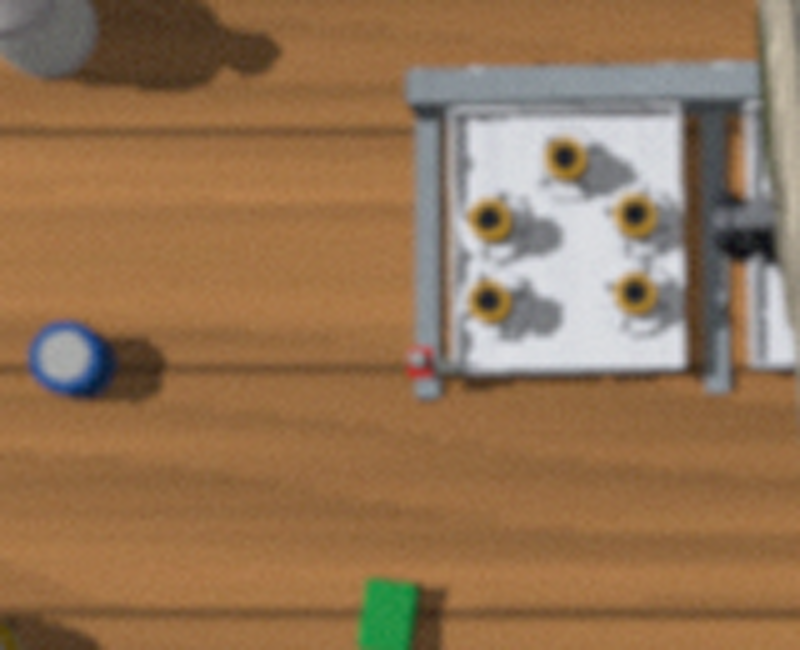

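>>> send_rows(targets="0 -0.25 0 -0.02 0.35;0 -0.5 0 -0.04 0.35;0 -0.75 0 -0.066 0.35;0 -0.95 0 -0.066 0.35;0 -0.95 0 -0.066 0.35")

```text
t: 27.85
position: [0.6089, -0.2785, 0.1499]
tcp_rot: [-0.073, -0.703, 0.705, 0.065]
ft_force: [-0.3, -0.1, -0.7]
opening: 0.65
```

```bash
python3 -c "
from h import *
p,_=st()
print((np.array([.603,-.369,.0])-p)/.2)
"
```

```text
t 27.85 pos [ 0.6089 -0.2785  0.1499] jaw -101.18 y [ 0.01  -0.004 -1.   ] open 0.65 F [-0.3 -0.1 -0.7] q7 [ 0.65  0.47 -0.4   1.38  0.19  1.31 -1.52]
[-0.02969304 -0.45267047 -0.74954014]
```

>>> send_rows(targets="-0.03 -0.25 0 0 0.35;-0.03 -0.453 0 0 0.35;-0.03 -0.453 -0.1 0 0.35;-0.03 -0.453 -0.3 0 0.35;-0.03 -0.453 -0.5 0 0.35;-0.03 -0.453 -0.7 0 0.35;-0.03 -0.453 -0.8 0 0.35;-0.03 -0.453 -0.845 0 0.35;-0.03 -0.453 -0.845 0 0.35;-0.03 -0.453 -0.845 0 1;-0.03 -0.453 -0.845 0 1;-0.03 -0.453 -0.845 0 1;-0.03 -0.453 -0.845 0 1")

```text
t: 29.48
position: [0.6041, -0.3696, -0.0172]
tcp_rot: [-0.074, -0.702, 0.705, 0.064]
ft_force: [-0.2, 0.6, 6.0]
opening: 0.399
```

```bash
python3 -c "
from h import *
p,_=st()
s=viewer.read_camera('side');crop(s,270,90,380,180,7,'pics/g17.png')
t=viewer.read_camera('top');crop(t,400,150,480,230,7,'pics/t17.png')
"
```

```text
t 29.48 pos [ 0.6041 -0.3696 -0.0172] jaw -101.19 y [ 0.013 -0.006 -1.   ] open 0.399 F [-0.2  0.6  6. ] q7 [ 0.72  0.69 -0.34  1.41  0.24  1.06 -1.43]
```

View pics/g17.png

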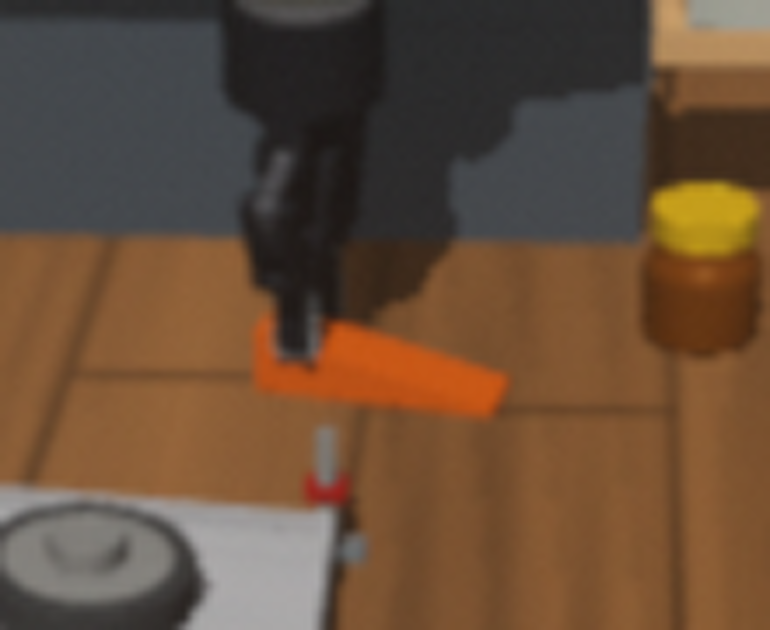

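View pics/t17.png

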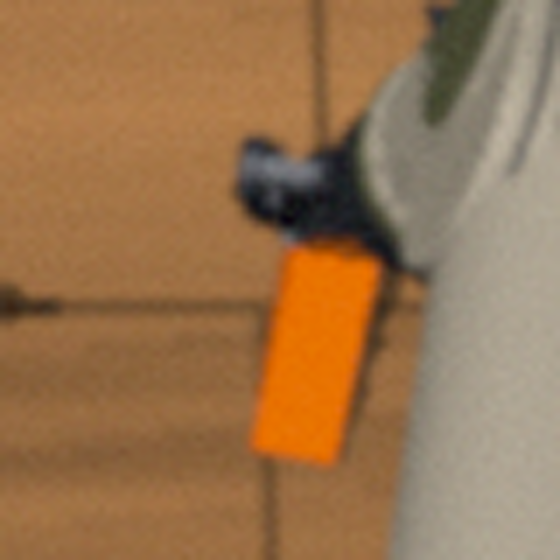

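>>> send_rows(targets="0 0 0.1 0 1;0 0 0.35 0 1;0 0 0.6 0 1;-0.1 0.1 0.6 0.05 1;-0.2 0.2 0.6 0.1 1;-0.3 0.3 0.6 0.16 1;-0.4 0.4 0.6 0.22 1;-0.5 0.5 0.6 0.28 1;-0.6 0.6 0.6 0.34 1;-0.7 0.7 0.6 0.4 1;-0.8 0.85 0.6 0.46 1;-0.8 0.9 0.6 0.53 1;-0.8 0.9 0.6 0.53 1;-0.8 0.9 0.6 0.53 1;-0.8 0.9 0.6 0.53 1", newtons=60)

```text
t: 31.45
position: [0.4442, -0.1901, 0.103]
tcp_rot: [-0.469, 0.528, -0.523, 0.478]
ft_force: [1.0, 0.0, -1.5]
opening: 0.391
```

```bash
python3 -c "
from h import *
p,j=st();a=sw(-.208,.09);print(a,(np.array([*a,.05])-p)/.2, (90.95-j)/180)
s=viewer.read_camera('side');cv2.imwrite('pics/s18.png',s[:,:,::-1])
"
```

```text
t 31.45 pos [ 0.4442 -0.1901  0.103 ] jaw -5.98 y [ 0.005  0.013 -1.   ] open 0.391 F [ 1.   0.  -1.5] q7 [ 1.01  0.16 -0.73  1.91  0.1   1.12  0.13]
[0.43854338 0.0670559 ] [-0.02848332  1.28578258 -0.26477457] 0.5384780895311868
```

View pics/s18.png

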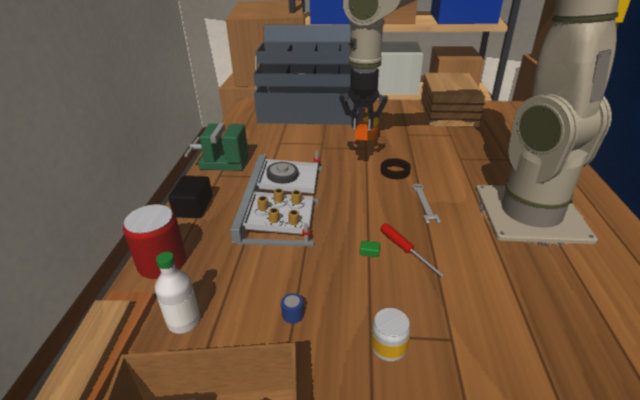

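>>> send_rows(targets="0 0.1 0 0.05 1;0 0.2 0 0.1 1;0 0.3 0 0.16 1;0 0.4 0 0.22 1;0 0.5 0 0.28 1;-0.02 0.6 0 0.34 1;-0.02 0.7 0 0.4 1;-0.02 0.8 0 0.46 1;-0.028 0.9 0 0.5 1;-0.028 0.95 0 0.538 1;-0.028 0.95 0 0.538 1;-0.028 0.95 0 0.538 1;-0.028 0.95 0 0.538 1;-0.028 0.95 0 0.538 1")

```text
t: 33.25
position: [0.4386, -0.0003, 0.1028]
tcp_rot: [-0.706, -0.0, 0.01, 0.708]
ft_force: [0.2, 0.8, -1.0]
opening: 0.39
```

```bash
python3 -c "
from h import *
p,j=st();a=sw(-.208,.09);print(a,(np.array([*a,-.0172])-p)/.2, (90.95-j)/180)
s=viewer.read_camera('side');cv2.imwrite('pics/s19.png',s[:,:,::-1])
"
```

```text
t 33.25 pos [ 4.386e-01 -3.000e-04  1.028e-01] jaw 90.82 y [-0.014  0.003 -1.   ] open 0.39 F [ 0.2  0.8 -1. ] q7 [ 0.92  0.09 -1.04  1.99  0.08  1.12  1.43]
[0.43854338 0.0670559 ] [-3.55443293e-04  3.36845582e-01 -6.00150942e-01] 0.0007456746028847445
```

View pics/s19.png

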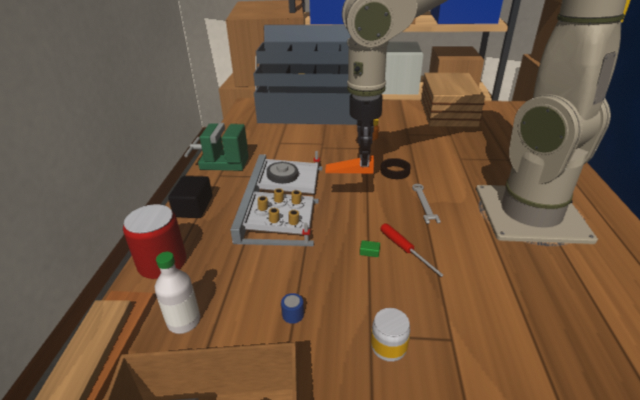

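>>> send_rows(targets="0 0.15 0 0 1;0 0.3 0 0 1;0 0.337 -0.1 0.001 1;0 0.337 -0.3 0.001 1;0 0.337 -0.45 0.001 1;0 0.337 -0.55 0.001 1;0 0.337 -0.58 0.001 1;0 0.337 -0.58 0.001 1;0 0.337 -0.58 0.001 1")

```text
t: 34.42
position: [0.4393, 0.0672, -0.0124]
tcp_rot: [-0.706, -0.002, 0.011, 0.708]
ft_force: [0.2, 0.4, -1.0]
opening: 0.39
```

```bash
python3 -c "
from h import *
p,j=st()
s=viewer.read_camera('side');crop(s,270,130,380,250,6,'pics/g20.png')
t=viewer.read_camera('top');crop(t,230,120,350,250,5,'pics/t20.png')
"
```

```text
t 34.42 pos [ 0.4393  0.0672 -0.0124] jaw 91.0 y [-0.012  0.003 -1.   ] open 0.39 F [ 0.2  0.4 -1. ] q7 [ 0.66  0.35 -1.    2.08  0.36  0.91  1.05]
```

View pics/g20.png

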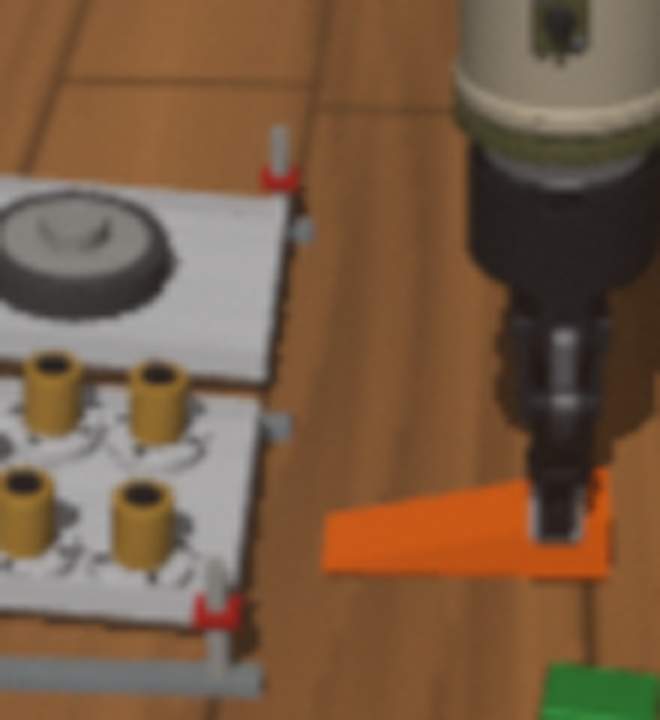

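View pics/t20.png

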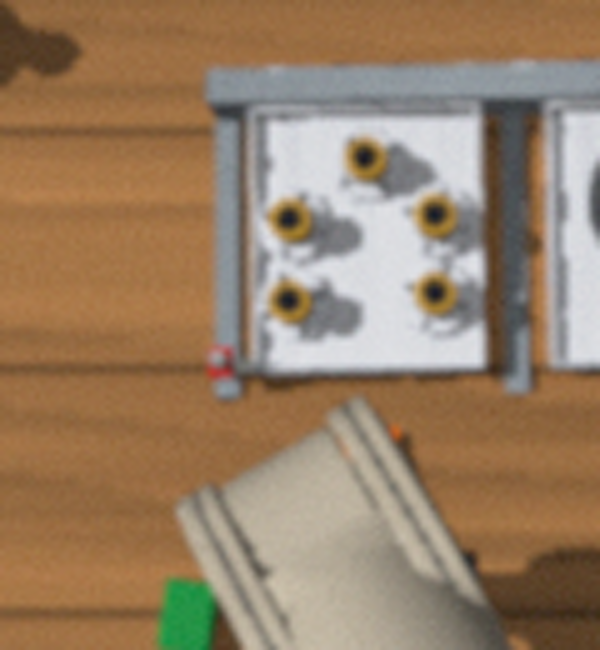

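```bash
python3 -c "
from h import *
print(plane('top',309.6,205.2,.006))
f=lambda x,y:(270+(x+.5)/6-.5,130+(y+.5)/6-.5)
print('thin bottom left',plane('side',*f(323,570),0.002),'thick bottom',plane('side',*f(607,578),.002))
p,j=st();print((np.array([*sw(-.1053-.03,.09)])-p[:2])/.2,(np.array([*sw(-.1053,.09)])-p[:2])/.2)
"
```

```text
[0.53597753 0.05057256 0.006     ]
thin bottom left [0.53728316 0.08290347 0.002     ] thick bottom [0.41711303 0.08154952 0.002     ]
t 34.52 pos [ 0.4392  0.0671 -0.0125] jaw 91.0 y [-0.012  0.002 -1.   ] open 0.389 F [-0.4  0.  -0.2] q7 [ 0.66  0.35 -1.    2.08  0.36  0.91  1.05]
[0.36004741 0.00588131] [0.510027  0.0083562]
```

>>> send_rows(targets="0 0 -0.02 0 1;0 0 -0.02 0 1;0.06 0.001 -0.02 0 1;0.12 0.002 -0.02 0 1;0.18 0.003 -0.02 0 1;0.24 0.004 -0.02 0 1;0.3 0.005 -0.02 0 1;0.36 0.006 -0.02 0 1;0.4 0.007 -0.02 0 1;0.43 0.007 -0.02 0 1;0.45 0.007 -0.02 0 1;0.45 0.007 -0.02 0 1")

```text
t: 36.02
position: [0.5256, 0.069, -0.0172]
tcp_rot: [-0.707, 0.001, 0.014, 0.708]
ft_force: [-17.0, 0.1, 12.1]
opening: 0.394
```

```bash
python3 -c "
from h import *
p,j=st()
s=viewer.read_camera('side');crop(s,270,130,380,250,6,'pics/g21.png');crop(s,290,215,320,245,18,'pics/p21.png')
"
```

```text
t 36.02 pos [ 0.5256  0.069  -0.0172] jaw 91.07 y [-0.02   0.001 -1.   ] open 0.394 F [-17.    0.1  12.1] q7 [ 0.53  0.53 -0.9   1.86  0.48  1.    1.02]
```

View pics/g21.png

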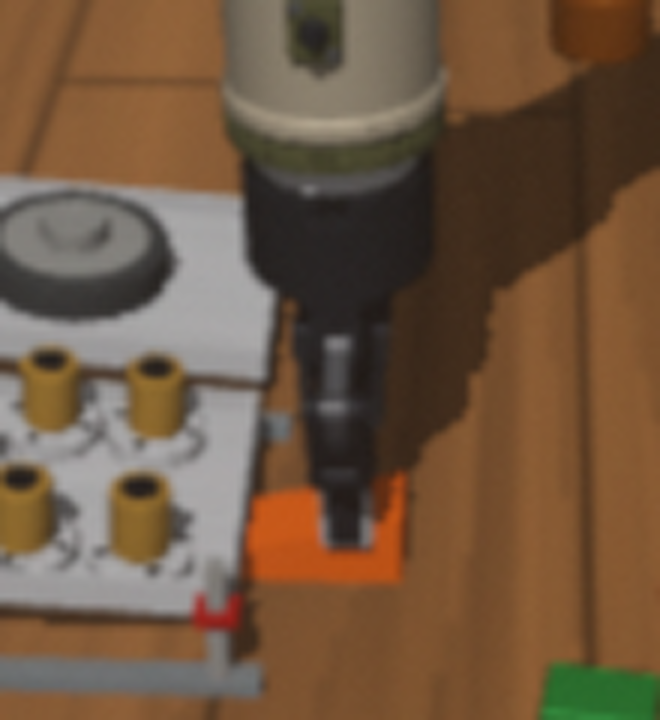

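View pics/p21.png

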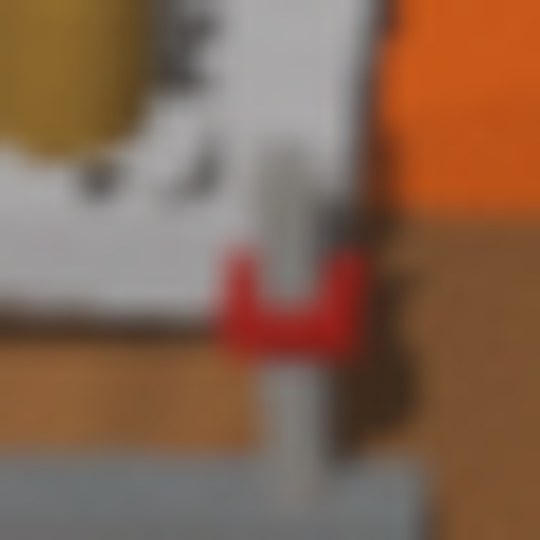

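```bash
python3 -c "
from h import *
for A,B,z in (([302.5,151.],[262.1,198.1],.069),([226.2,235.5],[360.8,276.3],.038),([300.4,225.1],[348.5,212.3],.038),([344.4,225.5],[349.8,184.2],.038),([426.8,236.5],[361.3,144.5],.038)):
  X=plane('top',*A,z);print(np.array(B)-proj('side',X))
t=np.load('t.npy')
crop(t,262,182,290,204,25,'pics/p22t.png')
s=np.load('s.npy');crop(s,302,146,332,176,18,'pics/p22r.png')
for y in(.156,.160,.164):
  for x in (.566,.570):print(x,y,proj('side',[x,y,.062]),proj('side',[x,y+.008,.0385]),proj('side',[x,y,.0385]))
"
```

```text
[-0.68110437 -0.19786649]
[-0.98440334 -0.31399467]
[-0.50422565 -0.1817291 ]
[-0.62181256 -0.20784658]
[-0.4774455   0.08973351]
0.566 0.156 [308.44323685 223.28978946] [308.43856969 233.29005778] [308.79021712 231.13660327]
0.57 0.156 [306.74004769 223.23010661] [306.74654993 233.2274605 ] [307.1094787  231.07513469]
0.566 0.16 [308.26445723 224.3504568 ] [308.26095082 234.37777835] [308.61498774 232.20969086]
0.57 0.16 [306.55549482 224.2902154 ] [306.56323342 234.31460731] [306.92862752 232.14766103]
0.566 0.164 [308.08444845 225.41841652] [308.08211885 235.47292791] [308.43856969 233.29005778]
0.57 0.164 [306.36967352 225.3576103 ] [306.3786653  235.40917673] [306.74654993 233.2274605 ]
```

View pics/p22t.png

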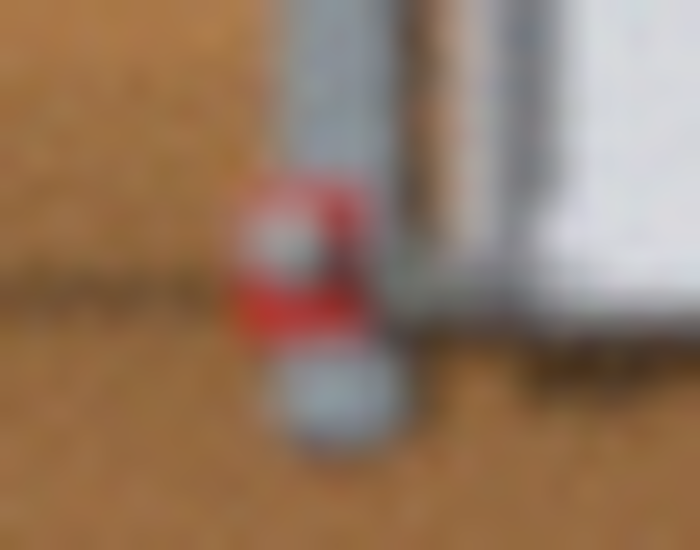

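View pics/p22r.png

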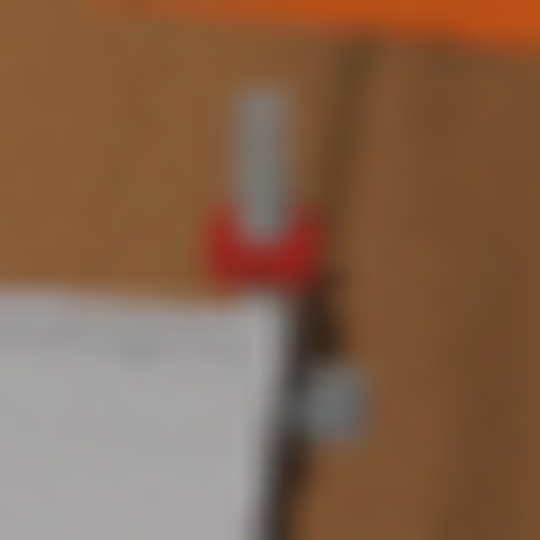

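>>> send_rows(targets="0.03 0 0 0 1;0.06 0.001 0 0 1;0.09 0.0015 0 0 1;0.11 0.002 0 0 1;0.12 0.002 0 0 1;0.12 0.002 0 0 1;0.12 0.002 0 0 1")

```text
t: 36.95
position: [0.5452, 0.0703, -0.0172]
tcp_rot: [0.707, -0.003, -0.017, -0.707]
ft_force: [-23.8, -0.6, 22.5]
opening: 0.394
```

```bash
python3 -c "
from h import *
p,j=st()
s=viewer.read_camera('side');crop(s,270,130,380,250,6,'pics/g23.png');crop(s,290,215,320,245,18,'pics/p23.png')
f=lambda x,y:(270+(x+.5)/6-.5,130+(y+.5)/6-.5)
"
```

```text
t 36.95 pos [ 0.5452  0.0703 -0.0172] jaw 91.16 y [-0.029 -0.    -1.   ] open 0.394 F [-23.8  -0.6  22.5] q7 [ 0.5   0.57 -0.88  1.8   0.5   1.03  1.02]
```

View pics/g23.png

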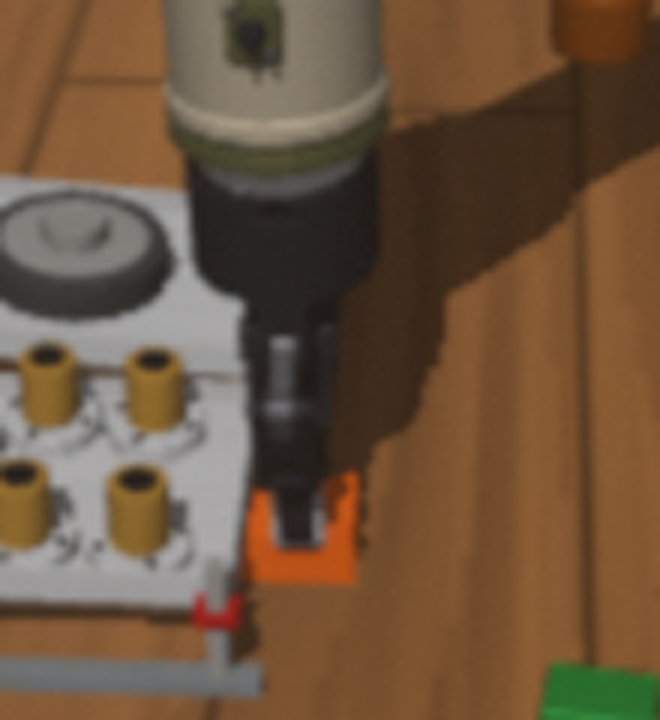

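View pics/p23.png

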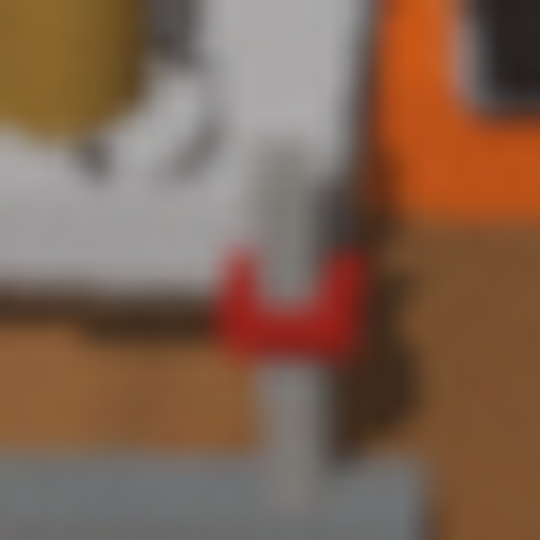

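```bash
python3 -c "
from h import *
f=lambda x,y:(270+(x+.5)/6-.5,130+(y+.5)/6-.5)
print(plane('side',*f(357,582),.001),plane('side',*f(403,581),.001))
# front-row cap holes
s=viewer.read_camera('side'); s0=np.load('s.npy')
for g in ((270+154/6,130+359/6),(270+139/6,130+478/6),(270+48/6,130+352/6),(270+20/6,130+470/6)):print(dark(s,*g,3))
for g in ((295.5,192.2),(293.4,211.8),(278.4,190.2),(273.6,209.6)):
  pass
im=cv2.imread('pics/g16.png')
for c in ((381,310),(369,410),(293,303),(269,399)):
  g=im[c[1]-18:c[1]+18,c[0]-20:c[0]+20].max(2).astype(float);w=np.clip(60-g,0,None);yy,xx=np.mgrid[-18:18,-20:20];print(220+(c[0]+(w*xx).sum()/w.sum()+.5)/5-.5,130+(c[1]+(w*yy).sum()/w.sum()+.5)/5-.5)
"
```

```text
[0.52240733 0.08899158 0.001     ] [0.5030088  0.08720838 0.001     ]
[295.21620683 189.51544935]
[292.45013408 209.54863172]
[277.39457194 188.8775159 ]
[272.57010435 208.59977338]
295.9647329650092 192.09539594843463
293.36775431861804 212.10838131797826
278.37701478302336 190.42546494992848
273.51821242730335 210.09641873278235
```

```bash
cat > lift.py <<'E'
from h import *
from scipy.optimize import least_squares
# hub tops in tray coords (axle frame): x_f-.08, y, .038 ; world by rot
def pt(xf,ys,th): # th: slope down toward front
    r=xf-.08; x=.08+r*np.cos(th)-.038*np.sin(th)*1; z=.034+r*np.sin(th)+.038*np.cos(th); return np.array([*sw(x,ys),z])
def fit(m0,m1):
    xs=[(-.036,.047),(-.036,.133),(.012,.047),(.012,.133)]
    out=[]
    for (xf,y),a,b in zip(xs,m0,m1):
        d=np.array(b)-np.array(a)
        f=lambda k:proj("side",pt(xf,y,.08-k[0]))-proj("side",pt(xf,y,.08))-d
        r=least_squares(f,[.05]);out.append(r.x[0]*.156*1000)
    print("bar lift mm",np.round(out,2),np.mean(out))
M0=[(295.965,192.095),(293.368,212.108),(278.377,190.425),(273.518,210.096)]
def now(s,g): return [dark(s,*x,3) for x in g]
E
python3 -c "
from lift import *
fit(M0,[(295.216,189.515),(292.45,209.549),(277.395,188.878),(272.57,208.6)])
"
```

```text
bar lift mm [10.2   9.93 10.45  9.59] 10.042513257140532
```

>>> send_rows(targets="0.025 0 0 0 1;0.035 0 0 0 1;0.045 0 0 0 1;0.05 0 0 0 1;0.05 0 0 0 1;0.05 0 0 0 1")

```text
t: 37.8
position: [0.5509, 0.0709, -0.0173]
tcp_rot: [0.708, -0.006, -0.021, -0.706]
ft_force: [-23.3, -1.8, 21.7]
opening: 0.389
```

```bash
python3 -c "
from lift import *
p,j=st();s=viewer.read_camera('side');fit(M0,now(s,[(295.2,189.5),(292.4,209.5),(277.4,188.9),(272.6,208.6)]))
"
```

```text
t 37.8 pos [ 0.5509  0.0709 -0.0173] jaw 91.24 y [-0.038 -0.002 -0.999] open 0.389 F [-23.3  -1.8  21.7] q7 [ 0.49  0.59 -0.87  1.78  0.5   1.05  1.02]
bar lift mm [11.34 11.95 12.12 11.51] 11.729063826953848
```

>>> send_rows(targets="0 0 0 0 1;0 0 0 0 0.5;0 0 0 0 0.42;0 0 0 0 0.42;0 0 0 0 0.42")

```text
t: 38.48
position: [0.551, 0.0709, -0.0173]
tcp_rot: [0.708, -0.006, -0.021, -0.706]
ft_force: [-0.1, -0.3, -0.1]
opening: 0.58
```

```bash
python3 -c "
from lift import *
p,j=st();s=viewer.read_camera('side');fit(M0,now(s,[(295.2,189.5),(292.4,209.5),(277.4,188.9),(272.6,208.6)]))
crop(s,270,130,380,250,6,'pics/g24.png')
"
```

```text
t 38.48 pos [ 0.551   0.0709 -0.0173] jaw 91.24 y [-0.038 -0.002 -0.999] open 0.58 F [-0.1 -0.3 -0.1] q7 [ 0.49  0.59 -0.87  1.78  0.5   1.05  1.02]
bar lift mm [11.35 11.89 12.17 11.53] 11.734420207891787
```

View pics/g24.png

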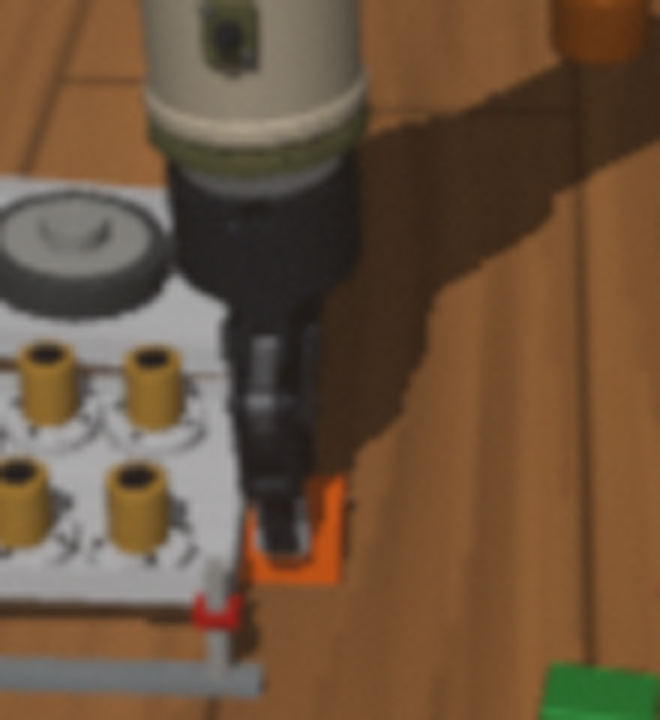

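>>> send_rows(targets="-0.005 0 0.05 0 0.42;-0.01 0 0.2 0 0.42;-0.01 0 0.45 0 0.42;-0.01 0 0.7 0 0.35;0 0.2 0.7 0 0.2;0.03 0.4 0.7 0 0.2;0.06 0.6 0.7 0 0.2;0.09 0.8 0.7 0 0.2;0.12 1 0.7 0 0.2;0.12 1 0.7 0 0.2;0.12 1 0.7 0 0.2")

```text
t: 39.9
position: [0.5751, 0.2704, 0.1231]
tcp_rot: [0.708, -0.006, -0.021, -0.706]
ft_force: [-0.2, -0.5, 0.3]
opening: 0.8
```

```bash
python3 -c "
from lift import *
p,j=st();s=viewer.read_camera('side');t=viewer.read_camera('top');fit(M0,now(s,[(295.2,189.5),(292.4,209.5),(277.4,188.9),(272.6,208.6)]))
crop(s,220,130,350,330,3.5,'pics/g25.png');crop(t,190,120,330,250,5.5,'pics/t25.png')
print((np.array([.5754,.3698])-p[:2])/.2)
"
```

```text
t 39.9 pos [0.5751 0.2704 0.1231] jaw 91.23 y [-0.037 -0.002 -0.999] open 0.8 F [-0.2 -0.5  0.3] q7 [ 0.15  0.6  -0.94  1.44  0.46  1.37  0.78]
bar lift mm [10.66 10.36  6.01 11.48] 9.627014392751546
[0.00169049 0.49679422]
```

View pics/g25.png

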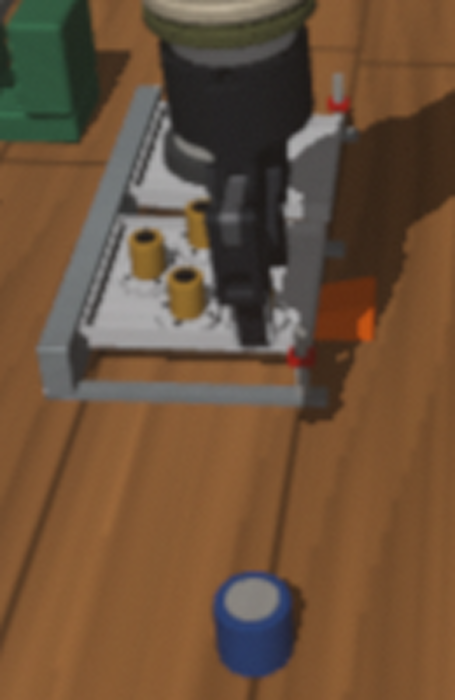

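View pics/t25.png

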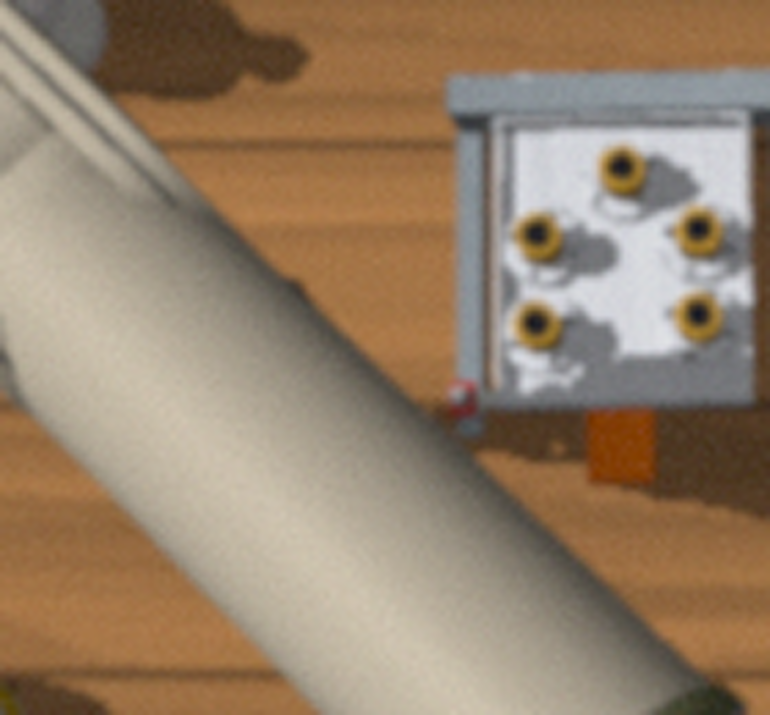

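```bash
python3 -c "
from lift import *
f=lambda x,y:(190+(x+.5)/5.5-.5,120+(y+.5)/5.5-.5)
for q in((588,481),(655,485)):print(plane('top',*f(*q),.032),plane('top',*f(*q),.0))
g=lambda x,y:(220+(x+.5)/3.5-.5,130+(y+.5)/3.5-.5)
print(plane('side',*g(374,341),0),plane('side',*g(375,281),.032))
"
```

```text
[0.52745321 0.0886903  0.032     ] [0.53089207 0.09108503 0.        ]
[0.52531082 0.05210322 0.032     ] [0.52869774 0.05361098 0.        ]
[0.52892137 0.09009182 0.        ] [0.52988293 0.06013177 0.032     ]
```

>>> send_rows(targets="0 0.2 0 0 0.2;0.002 0.4 0 0 0.2;0.002 0.497 0 0 0.2;0.002 0.497 -0.1 0 0.2;0.002 0.497 -0.3 0 0.2;0.002 0.497 -0.5 0 0.2;0.002 0.497 -0.62 0 0.2;0.002 0.497 -0.68 0 0.2;0.002 0.497 -0.68 0 0.2")

```text
t: 41.12
position: [0.576, 0.3684, -0.0131]
tcp_rot: [0.708, -0.006, -0.02, -0.706]
ft_force: [-0.9, -0.6, 0.6]
opening: 0.799
```

```bash
python3 -c "
from lift import *
p,j=st();s=viewer.read_camera('side');fit(M0,now(s,[(295.2,189.5),(292.4,209.5),(277.4,188.9),(272.6,208.6)]))
crop(s,220,230,350,350,5,'pics/g26.png')
"
```

```text
t 41.12 pos [ 0.576   0.3684 -0.0131] jaw 91.11 y [-0.037 -0.003 -0.999] open 0.799 F [-0.9 -0.6  0.6] q7 [-0.08  0.82 -0.84  1.41  0.6   1.21  0.61]h.py:25: RuntimeWarning: invalid value encountered in scalar divide
  return np.array([u+(w*xx).sum()/w.sum(), v+(w*yy).sum()/w.sum()])
Traceback (most recent call last):
  File "lift.py", line 12, in fit
    r=least_squares(f,[.05]);out.append(r.x[0]*.156*1000)
ValueError: Residuals are not finite in the initial point.
```

>>> send_rows(targets="0 0 -0.02 0 0.2;0 0 -0.03 0 0.2;0 0 -0.03 0 1;0 0 -0.03 0 1;0 0 -0.03 0 1;0 0 -0.03 0 1;0 0 -0.03 0 1")

```text
t: 42.05
position: [0.5766, 0.3696, -0.0174]
tcp_rot: [0.707, -0.006, -0.02, -0.707]
ft_force: [-1.2, -0.5, 5.4]
opening: 0.492
```

```bash
python3 -c "
from lift import *
p,j=st();s=viewer.read_camera('side');print((np.array([.500,.070])-p[:2])/.2)
crop(s,220,230,350,350,5,'pics/g26.png')
"
```

```text
t 42.05 pos [ 0.5766  0.3696 -0.0174] jaw 91.13 y [-0.036 -0.001 -0.999] open 0.492 F [-1.2 -0.5  5.4] q7 [-0.08  0.83 -0.84  1.41  0.6   1.2   0.6 ]
[-0.38276749 -1.49792144]
```

View pics/g26.png

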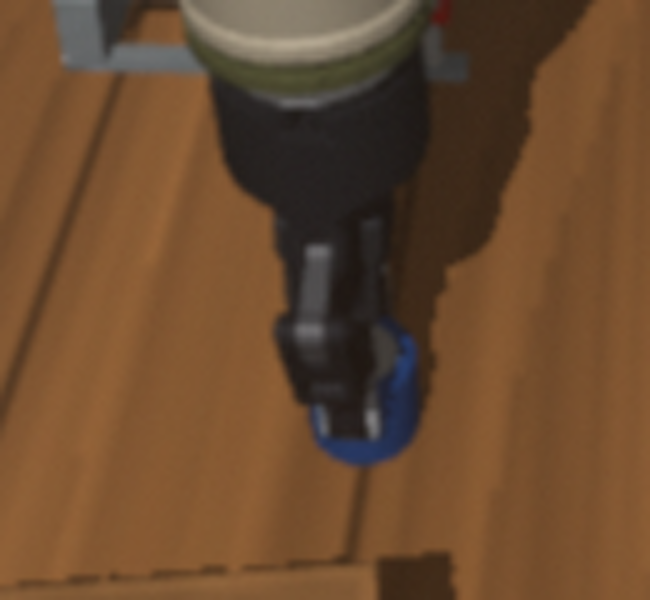

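```bash
python3 -c "
from lift import *
g=lambda x,y:(220+(x+.5)/5-.5,230+(y+.5)/5-.5)
for x in (.566,.571,.5766):
  q=proj('side',[x,.3696,.012]);print(x,(q-[220,230]+.5)*5-.5,(proj('side',[x,.3696+.022,.02])-[220,230]+.5)*5-.5)
"
```

```text
0.566 [392.42319533 401.92002508] [384.27216564 433.09560739]
0.571 [379.87184658 401.2662932 ] [371.36897111 432.40758032]
0.5766 [365.82897329 400.53487588] [356.93286738 431.63781512]
```

>>> send_rows(targets="0 0 0.1 0 1;0 0 0.35 0 1;-0.1 -0.1 0.6 0 1;-0.2 -0.25 0.6 0 1;-0.3 -0.4 0.6 0 1;-0.4 -0.55 0.6 0 1;-0.45 -0.7 0.6 0 1;-0.45 -0.85 0.6 0 1;-0.45 -1 0.6 0 1;-0.45 -1 0.6 0 1;-0.45 -1 0.6 0 1")

```text
t: 43.48
position: [0.4865, 0.1701, 0.1032]
tcp_rot: [0.707, -0.005, -0.019, -0.707]
ft_force: [0.8, 0.1, -3.2]
opening: 0.492
```

```bash
python3 -c "
from lift import *
p,j=st();s=viewer.read_camera('side');print((np.array([.497,.0700,-.0165])-p)/.2)
fit(M0,now(s,[(295.2,189.5),(292.4,209.5),(277.4,188.9),(272.6,208.6)]))
crop(s,220,130,350,250,5,'pics/g27.png')
"
```

```text
t 43.48 pos [0.4865 0.1701 0.1032] jaw 91.14 y [-0.035 -0.001 -0.999] open 0.492 F [ 0.8  0.1 -3.2] q7 [ 0.47  0.37 -1.04  1.79  0.32  1.21  0.93]
[ 0.05270428 -0.50025406 -0.5983701 ]
bar lift mm [11.33 11.9  12.22 11.55] 11.749522467835462
```

View pics/g27.png

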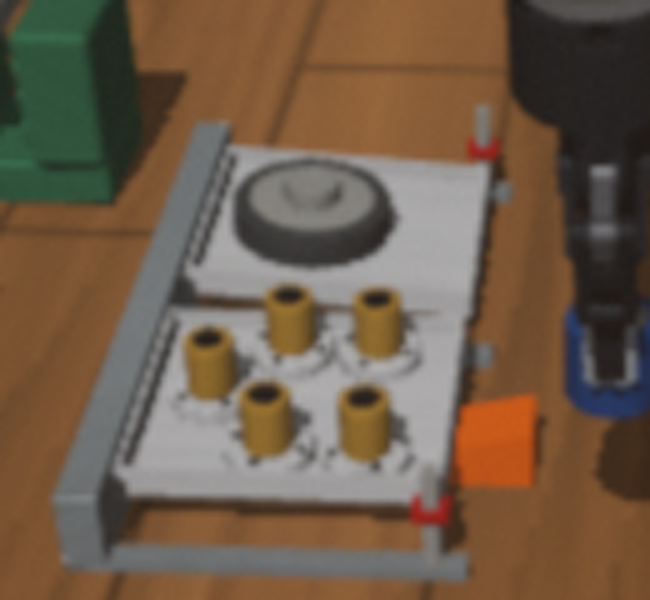

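>>> send_rows(targets="0.03 -0.2 0 0 1;0.035 -0.4 0 0 1;0.035 -0.5 0 0 1;0.035 -0.5 -0.1 0 1;0.035 -0.5 -0.3 0 1;0.035 -0.5 -0.45 0 1;0.035 -0.5 -0.55 0 1;0.035 -0.5 -0.585 0 1;0.035 -0.5 -0.59 0 1;0.035 -0.5 -0.59 0 1")

```text
t: 44.78
position: [0.4941, 0.0708, -0.0141]
tcp_rot: [0.707, -0.005, -0.019, -0.707]
ft_force: [-0.1, 0.2, -3.2]
opening: 0.49
```

```bash
python3 -c "
from lift import *
p,j=st();s=viewer.read_camera('side')
crop(s,270,150,370,250,7,'pics/g28.png')
t=viewer.read_camera('top');crop(t,250,150,350,250,6,'pics/t28.png')
print((proj('side',[.527,.0885,0])-[270,150]+.5)*7,(proj('side',[p[0]+.022,.07,0])-[270,150]+.5)*7)
"
```

```text
t 44.77 pos [ 0.4941  0.0708 -0.0141] jaw 91.19 y [-0.034 -0.001 -0.999] open 0.49 F [-0.1  0.2 -3.2] q7 [ 0.57  0.48 -0.93  1.93  0.45  0.99  1.02]
[404.57302512 540.45313037] [437.46814633 510.184019  ]
```

View pics/g28.png

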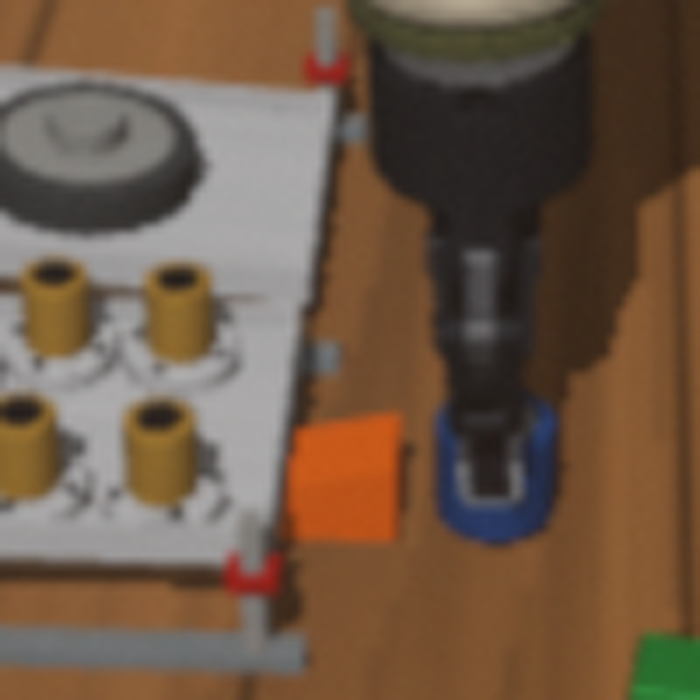

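View pics/t28.png

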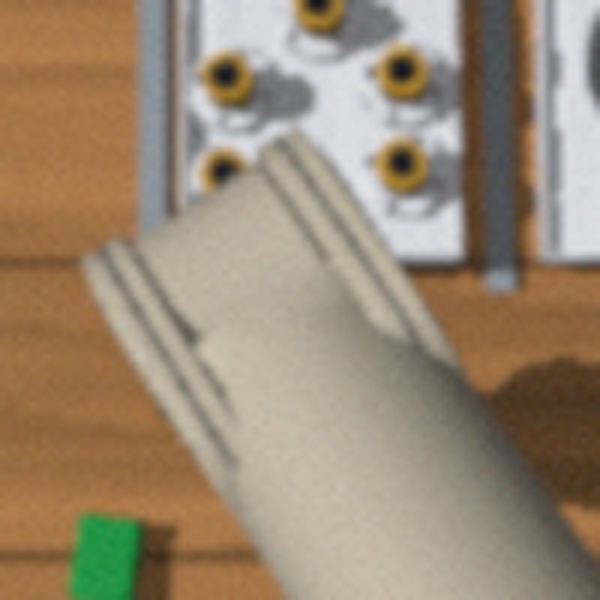

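>>> send_rows(targets="0.02 0 0 0 1;0.045 0 -0.005 0 1;0.045 0 -0.012 0 1;0.045 0 -0.014 0 1;0.045 0 -0.014 0 1")

```text
t: 45.5
position: [0.5029, 0.0706, -0.0171]
tcp_rot: [0.707, -0.005, -0.019, -0.707]
ft_force: [0.7, 0.3, -3.6]
opening: 0.489
```

```bash
python3 -c "
from lift import *
p,j=st();s=viewer.read_camera('side')
crop(s,270,150,370,250,7,'pics/g29.png')
"
```

```text
t 45.5 pos [ 0.5029  0.0706 -0.0171] jaw 91.18 y [-0.034 -0.001 -0.999] open 0.489 F [ 0.7  0.3 -3.6] q7 [ 0.55  0.5  -0.92  1.91  0.46  1.    1.02]
```

View pics/g29.png

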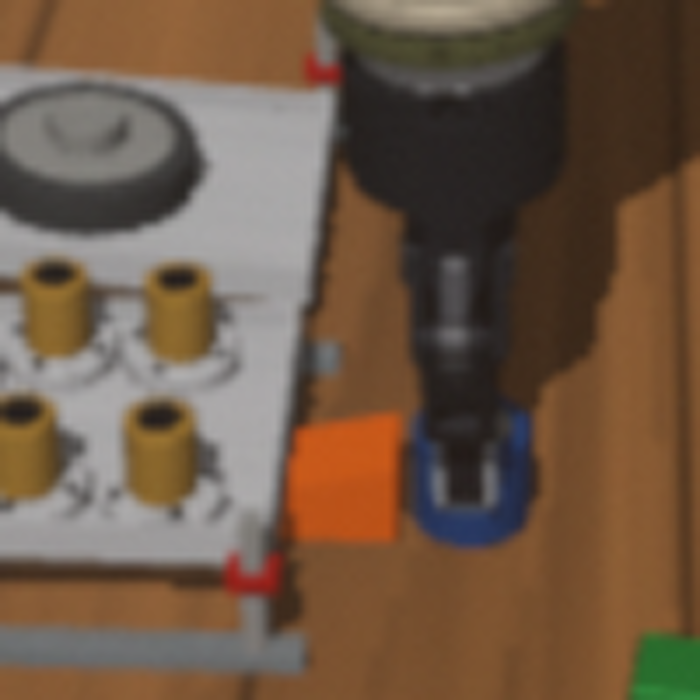

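>>> send_rows(targets="0.008 0 -0.008 0 1;0.008 0 -0.016 0 1;0.008 0 -0.016 0 1;0.008 0 -0.016 0 1")

```text
t: 46.05
position: [0.5036, 0.0705, -0.0177]
tcp_rot: [0.708, -0.005, -0.02, -0.706]
ft_force: [-20.1, -5.5, 42.7]
opening: 0.491
```

```bash
python3 -c "
from lift import *
p,j=st()"
```

```text
t 46.05 pos [ 0.5036  0.0705 -0.0177] jaw 91.2 y [-0.036 -0.004 -0.999] open 0.491 F [-20.1  -5.5  42.7] q7 [ 0.55  0.51 -0.91  1.9   0.47  1.    1.01]
```

>>> send_rows(targets="-0.002 0 0.004 0 1;-0.002 0 0.004 0 0.5;-0.002 0 0.004 0 0.3;-0.002 0 0.004 0 0.3;-0.002 0 0.004 0 0.3;-0.002 0 0.1 0 0.3;-0.002 0 0.3 0 0.3;-0.1 0 0.6 0 0.3;-0.3 -0.3 0.7 0 0.3;-0.3 -0.6 0.7 0 0.3;-0.3 -0.9 0.7 0 0.3;-0.3 -0.9 0.7 0 0.3")

```text
t: 47.55
position: [0.4431, -0.114, 0.1233]
tcp_rot: [0.709, -0.008, -0.017, -0.705]
ft_force: [0.3, 0.6, -0.2]
opening: 0.7
```

```bash
python3 -c "
from lift import *
p,j=st();s=viewer.read_camera('side')
fit(M0,now(s,[(295.2,189.5),(292.4,209.5),(277.4,188.9),(272.6,208.6)]))
crop(s,270,150,370,250,7,'pics/g30.png')
t=viewer.read_camera('top');crop(t,260,130,360,230,6,'pics/t30.png')
crop(s,290,215,320,245,18,'pics/p30.png')
"
```

```text
t 47.55 pos [ 0.4431 -0.114   0.1233] jaw 90.8 y [-0.035 -0.005 -0.999] open 0.7 F [ 0.3  0.6 -0.2] q7 [ 1.08  0.14 -0.98  1.91  0.13  1.2   1.63]
bar lift mm [11.25 11.97 12.19 11.65] 11.765802936288404
```

View pics/g30.png

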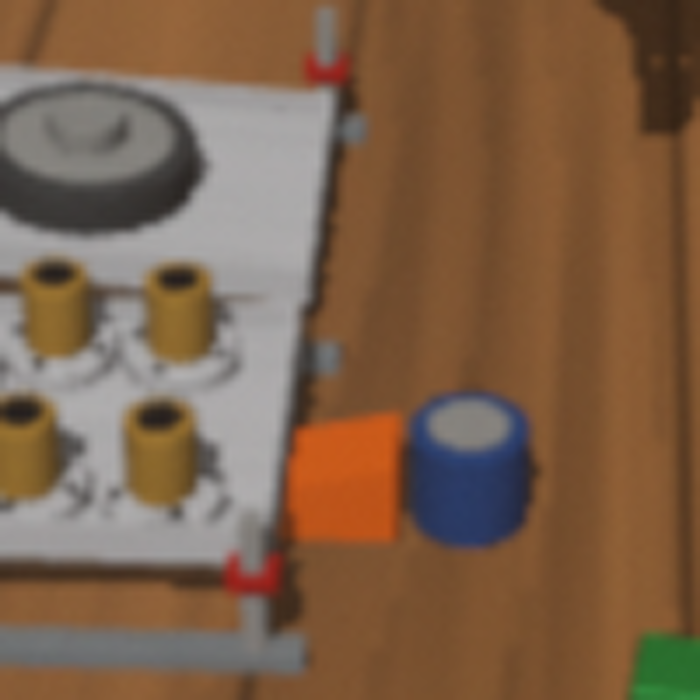

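View pics/t30.png

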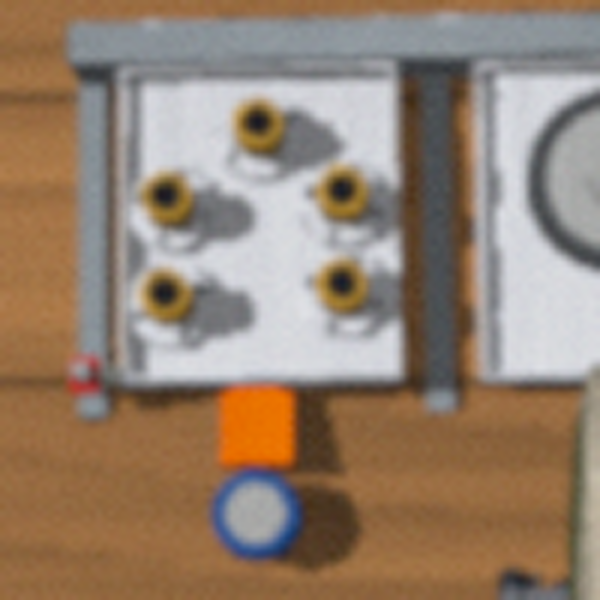

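View pics/p30.png

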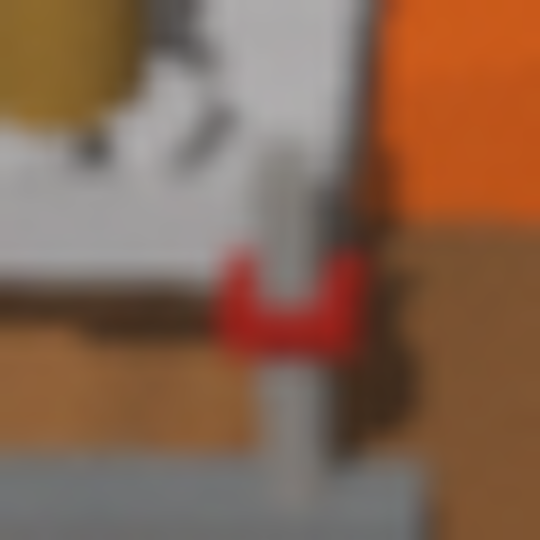

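```bash
python3 -c "
from lift import *
f=lambda x,y:(260+(x+.5)/6-.5,130+(y+.5)/6-.5)
print('thick',plane('top',*f(257,467),.032),'slug',plane('top',*f(256,515),.04))
print(ctrl.sign_off())"
```

```text
thick [0.52635804 0.0709124  0.032     ] slug [0.50158757 0.07070767 0.04      ]
the job is handed in; nothing more can be done
None
```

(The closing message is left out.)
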